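# Clamp the fine whetstone in its holder with the eccentric

## Robot

A 6-joint arm with a two-finger parallel gripper is mounted at the origin on the work surface. World frame = base frame: x ahead of the robot, y to its left, z up, the work surface at z = 0. Lengths are in m, angles in degrees, forces in N, time in s.
With the tool pointing down it reaches from about 0.4 to 0.825 m from the base axis. Payload 7 kg.
Tool frame: the origin (TCP) lies on the centre line of the jaws, within the pads' length; the fingertips stand 17 mm ahead of it and the grasp point (between the pads) lies 2 mm behind it; y points along the fingers, z is the direction in which the jaws open and shut, and the axes are right-handed (so a half turn about y gives the same grasp; the last joint's range is limited). The gripper opens to 88 mm and grips with 3 to 60 N. Pads are 19 mm wide; open, the fingers measure 130 mm over their backs; the gripper's body (78 mm by 193 mm) begins 47 mm behind the grasp point.
Start: joints at [81.251, 20.546, 0.682, 0, -70.136, -16.507], TCP at [0.288, 0.61, 0.244] pointing down, gripper open.
Joint ranges: [-176.03, 176.03], [-82.01, 121.73], [-58.28, 71.71], [-173.87, 95.51], [-174.79, -0.11], [-173.66, 173.66]. Speed limits (degrees/s): [136.94, 136.94, 172.46, 180, 180, 180].

## Interface

Orientations are given as [roll, pitch, yaw] about the fixed x, y, z axes, in that order (R = Rz(yaw) Ry(pitch) Rx(roll)).
In Python, from plant import r, capture, camera_info gives the robot as it stands. The module is installed in compiled form; this text tells all that it offers.
- The arm moves only by the tool apply_moves, never from a script. Its argument "deltas" is a list of rows, each an object of numbers: "tx", "ty", "tz": the shift along the tool's x, y, z in m; "turn": the turn about the tool's y in rad; "gripper": the finger opening in m, from 0 to 0.0876. A call has 1 to 5 rows; each row is the pose to reach, as a shift and turn from the pose commanded when the call began, along the tool's axes at that moment; what a row does not reach only later rows make up. A row lasts 1/10 s, in which the tool goes at most 50 mm and 8.59 degrees, less where a joint would pass 70% of its speed; a pose out of reach is approached as far as the arm can. A call with a gripper value outside its range is refused whole. The fingers move at their own pace and stop on an object; "newtons" is the grip in N (left out, the last holds). Time passes only in rows, so rows that repeat a pose let the fingers close. It gives the time, the measured TCP pose, the force and the opening at its end, in the units of the state.
- r.get_state(): the state, without advancing time (a new reading comes with each control period).
- capture(name): name is "scene" or "side" or "wrist"; returns (picture, depth): 400x640x3 uint8, red, green, blue; 400x640 float32, m along the optical axis (not along the pixel's ray), 0 where there is no reading.
- camera_info(name): a dict with "K" (3x3 intrinsics, pixels), "k1" (the pictures are not rectified: a ray, as slopes to the right and down, at radius r is drawn at 1 + k1 r^2 times it, then the intrinsics apply), "eye" and "orientation" of the camera in the world; the wrist camera has in their place "tool_from_camera" (4x4, takes a point from camera to tool coordinates, whose origin is the TCP and whose axes are the tool frame's). Camera axes: x right, y up, looking along -z (the intrinsics and any distortion apply to the point x, -y, -z); pixel columns grow to the right and rows downward; lengths in m; the calibration is good to about 2 mm. A picture is of the moment at which its call begins: read the wrist's pose just before it. camera_info takes no time and is no camera call.
- r.close_job(): hands the job in, once; it reports no verdict.
The state is a dict: "time_s": time; "joints": joint angles; "qd": joint speeds; "joint_torque": joint torques, N m; "tcp_pos": TCP position; "eef_rot": TCP orientation; "contact_force": force on the tool from outside, world axes, zero at the start; "moment": the same for the moment, N m; "gripper_width": finger opening in m.
Only numpy, scipy, OpenCV 4.12 (cv2) and the standard library are available. Lean on these libraries where they do the work, as an engineer would, in place of code of your own. Each camera call takes 0.05 s, during which the arm holds its last target.

## Task

Get the sharpening place ready for the bonsai shears: take the cream-coloured fine whetstone off the drying rack and lay it flat on the bed of the wooden holder, snug along the two fence lugs and up against the rubber-faced end stop. Then turn the knob clockwise until its red eccentric lobe bears firmly on the stone's end, clamping it by feel at around 16 N (firm enough to hone on, well short of chipping the brittle stone), and let go. Leave the dark coarse stone on the rack and everything else where it is.

Things in the scene. Friction and masses are not known exactly. Their poses are not given: they have to be found in the camera images.
- stone_fine: The cream-coloured fine whetstone, a brittle block 150 (x) x 50 (y) x 25 (z) mm, about 0.4 kg. Origin at the centre of its underside, x along its length, z up. It starts flat on the drying rack, beside the coarse stone (either of the two places), its underside 20 mm above the table.
- stone_coarse: The dark grey coarse whetstone, same size, on the other place of the rack; at least 50 mm of free space lie between the two. It stays there.
- rack: Drying rack, fixed: grey tray 190 (x) x 215 (y) mm with three wooden slats along y, their tops 20 mm above the table. The stones lie across the slats (stone x along rack x), their centres about 53 mm either side of the rack's centre along y.
- holder: Whetstone holder, fixed to the table: wooden base 290 (x) x 106 (y) mm, flat bed 20 mm above the table. Origin under its centre at table height; x runs along it from the knob to the end stop. The aluminium end stop, 25 mm high above the bed, is set by hand and locked; its black rubber face lies anywhere from x = +82 to +88 mm and gives elastically, 1 mm per 30 N. A stone that is home has y = 0.
- knob (a joint): Angle of the eccentric knob, growing clockwise seen from above, at most 2.9 rad; starts at 0.2 to 0.5. At 0 the lobe points to holder -x, drawn back; it swings over +y towards the stone. A friction washer makes it turn with 0.18 N m and stay where left, clamped or not (at rest the hand feels -0.18 to +0.18). Under load the turning torque rises by 0.02 to 0.03 N m per newton of clamping.
- knob_grip (a point): On the knob's upright turning axis, 63 mm above the table, at holder x = -95, y = 0 mm. The knob is a black bar 48 mm long, 12 mm thick, 48 to 76 mm above the table (all above the top of a stone in the holder), reaching 33 mm from the axis on the lobe's side (white dot) and 15 mm on the other. Its length points along the lobe: along the holder's x axis at knob angle 0.
- lobe: The red eccentric disc under the knob, radius 26 mm, 16 mm thick, from 1.5 to 17.5 mm above the bed. Origin at the disc's centre at bed height, 10 mm off the knob's axis, so it reaches 26 - 10*cos(knob angle) mm from the axis towards the stone. It clamps properly at 9 N or more (letting go of the knob may cost 2 to 3 N); the stone chips above 32 N.
- mug: Pinkish mug, 80 mm across, 95 mm high, loose; stays where it is. Origin at the centre of its underside.
- wire_spool: Spool of copper wire, 72 mm across, 37 mm high, loose; stays where it is.
- tweezers: Long steel tweezers, 230 mm, flat on the table; stay where they are.
- shears: Dark steel bonsai shears, 170 mm, loose; stay where they are.
- flattener: Small grey stone block 75 x 50 x 22 mm, loose; stays where it is.
- fence (a point): Midway between the two aluminium fence lugs on the holder's -y side, on the line of their inner faces (holder x = +10, y = -25 mm), at bed height. Each lug is 36 mm long, 12 mm wide and 10 mm high above the bed, centred 50 mm from this point along the holder, so 64 mm are free between them.
- root_brush: Brush with a wooden handle, 180 mm long, 20 mm high, loose; stays where it is.
Mind the look-alikes: they are no part of the job. What is shaped like the stone_fine but orange or yellow is not meant.

How it is judged:
By the outcome, as a careful person would: the job done as asked, in the order asked, and still so for the second after the job is handed in, with the robot touching nothing.
It also fails if it takes over 72 s, if anything falls off the work surface, if the arm or the gripper's body presses on something with over 40 N, if the wrist force passes 120 N, or if a joint passes its speed limit or range.

## Working session

There is one attempt and no reset: what is moved stays moved. The work goes in short steps, Python scripts to look and compute and a tool call to move; the robot and the scene stay as the last step left them, time stands still between calls to the robot, and variables do not carry over. Pictures are saved under pics/ and viewed, and the job is handed in when it is done.

Besides the shell and the picture viewer there is one more tool, called after "Emit:" by a JSON object that holds its "name" and its "arguments", one argument or row to a line. apply_moves: Moves the arm, as the interface text tells. Its arguments: {"type":"object","properties":{"deltas":{"type":"array","items":{"type":"object","properties":{"tx":{"type":"number"},"ty":{"type":"number"},"tz":{"type":"number"},"turn":{"type":"number"},"gripper":{"type":"number"}}}},"newtons":{"type":"number"}},"required":["deltas"]}

```bash
mkdir -p pics; ls; python3 - <<'E'
from plant import r, capture, camera_info
import cv2,numpy as np
print(r.get_state())
for n in ("scene","side","wrist"):
    print(n,camera_info(n))
    p,d=capture(n); cv2.imwrite(f"pics/{n}0.png",p[...,::-1]); np.savez(f"{n}0.npz",p=p,d=d)
E
```

```text
pics
{'time_s': 0.0, 'joints': array([ 8.12488936e+01,  2.05892883e+01,  6.31750827e-01, -2.04232370e-02,
       -7.01367403e+01, -1.65084209e+01]), 'qd': array([-0.03610338,  0.00695877, -0.04817545,  0.13119045, -0.01247632,
        0.09067656]), 'joint_torque': array([ 1.88911377e-03, -5.82719994e+01,  2.93042582e+01,  6.99693426e+00,
        6.73938019e-03, -1.76447916e-04]), 'tcp_pos': array([0.2878387 , 0.61001307, 0.24263059]), 'eef_rot': array([-8.99041525e+01,  8.38455453e-03,  1.54733525e+02]), 'contact_force': array([-0.35243652, -0.09528128, -0.72002077]), 'moment': array([-0.03060994,  0.02413146,  0.03248432]), 'gripper_width': 0.08765133358700941}
scene {'K': array([[362.88182496,   0.        , 321.00962558],
       [  0.        , 362.88182496, 201.27195341],
       [  0.        ,   0.        ,   1.        ]]), 'k1': -0.013910362431158335, 'eye': array([ 1.26427438, -0.16312331,  0.8090489 ]), 'orientation': array([ 4.49492081e+01, -6.12489502e-02,  8.16128755e+01])}
side {'K': array([[464.85306936,   0.        , 316.91089201],
       [  0.        , 464.85306936, 198.08128512],
       [  0.        ,   0.        ,   1.        ]]), 'k1': -0.033370445307866786, 'eye': array([ 0.22893918, -0.93784136,  1.20196616]), 'orientation': array([ 39.28199195,  -0.53612336, -18.48720006])}
wrist {'K': array([[279.44049468,   0.        , 321.68088972],
       [  0.        , 279.44049468, 198.41963772],
       [  0.        ,   0.        ,   1.        ]]), 'k1': 0.005441815921246996, 'tool_from_camera': array([[-1.64233470e-03, -9.61553044e-01, -2.74614358e-01,
        -7.43578283e-02],
       [ 6.78078673e-04,  2.74613595e-01, -9.61554426e-01,
        -1.40370264e-01],
       [ 9.99998421e-01, -1.76540434e-03,  2.01001177e-04,
         2.55776666e-04],
       [ 0.00000000e+00,  0.00000000e+00,  0.00000000e+00,
         1.00000000e+00]])}
```

View pics/scene0.png

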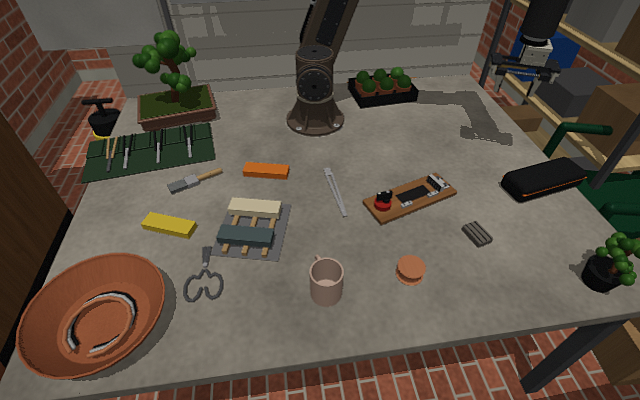

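View pics/side0.png

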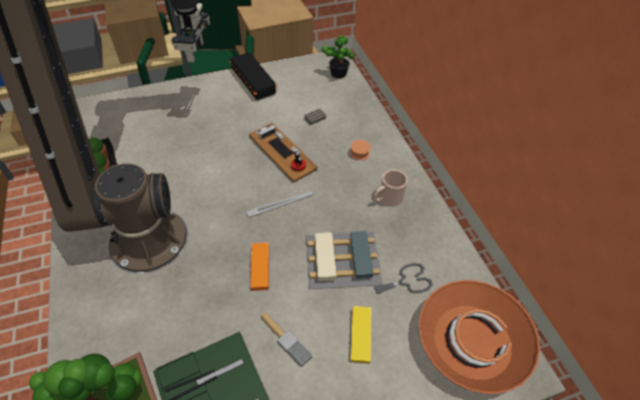

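View pics/wrist0.png

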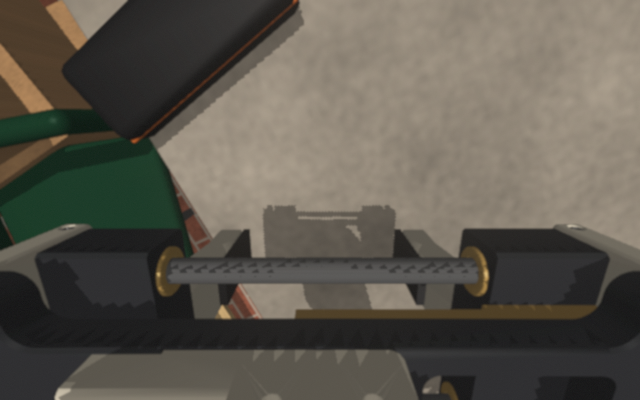

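The pictures show the cream stone at scene (254,208) and side (325,256), on the rack next to the dark stone. The holder is at scene (410,197) and side (283,152), with the red lobe at its robot-right end.

```bash
cat > h.py <<'E'
import numpy as np,cv2
from scipy.spatial.transform import Rotation as R
from plant import r,capture,camera_info
def campose(n,st=None):
    ci=camera_info(n)
    if n!="wrist":
        return ci,np.array(ci["eye"]),R.from_euler('xyz',ci["orientation"],degrees=True).as_matrix()
    st=st or r.get_state()
    Rt=R.from_euler('xyz',st["eef_rot"],degrees=True).as_matrix()
    T=ci["tool_from_camera"]
    return ci,Rt@T[:3,3]+st["tcp_pos"],Rt@T[:3,:3]
def rays(n,px,cp=None):
    ci,e,Rc=cp or campose(n)
    px=np.asarray(px,float).reshape(-1,1,2)
    u=cv2.undistortPoints(px,ci["K"],np.array([ci["k1"],0,0,0.]))[:,0]
    d=np.c_[u[:,0],-u[:,1],-np.ones(len(u))]@Rc.T
    return e,d
def onz(n,px,z,cp=None):
    e,d=rays(n,px,cp); return e+d*((z-e[2])/d[:,2])[:,None]
def proj(n,P,cp=None):
    ci,e,Rc=cp or campose(n)
    c=(np.atleast_2d(P)-e)@Rc; x=c[:,0]/-c[:,2]; y=-c[:,1]/-c[:,2]
    f=1+ci["k1"]*(x*x+y*y)
    K=ci["K"]; return np.c_[K[0,0]*x*f+K[0,2],K[1,1]*y*f+K[1,2]]
def cloud(n,p,d,cp=None):
    v,u=np.nonzero(d>0); ci,e,Rc=cp or campose(n)
    e,D=rays(n,np.c_[u,v],(ci,e,Rc))
    return u,v,e+D*d[v,u][:,None]
def big(m):
    c,_=cv2.findContours(m.astype(np.uint8),cv2.RETR_EXTERNAL,cv2.CHAIN_APPROX_NONE)
    return max(c,key=cv2.contourArea)
E
python3 - <<'E'
from h import *
for n,c in (("scene",[(254,208),(410,197)]),("side",[(325,256),(283,152)])):
    z=np.load(n+"0.npz"); p,d=z["p"],z["d"]
    u,v,P=cloud(n,p,d)
    hsv=cv2.cvtColor(p,cv2.COLOR_RGB2HSV)
    for x,y in c: print(n,p[y,x],hsv[y,x],P[(u==x)&(v==y)])
    x0,y0=(210,170) if n=="scene" else (240,110)
    if n=="scene": crop=p[160:265,200:480]
    else: crop=p[110:290,240:400]
    s=2.8 if n=="scene" else 3.3
    cv2.imwrite(f"pics/{n}_crop.png",cv2.resize(crop[...,::-1],None,fx=s,fy=s,interpolation=cv2.INTER_CUBIC))
E
```

```text
scene [184 172 144] [ 21  55 184] [[ 0.50861323 -0.24886714  0.04462658]]
scene [28 24 27] [158  36  28] [[0.50968062 0.22787091 0.02311179]]
side [217 206 177] [ 22  47 217] [[ 0.49268992 -0.25771408  0.04406899]]
side [39 38 38] [ 0  7 39] [[0.5001088  0.22290471 0.01181122]]
```

View pics/scene_crop.png

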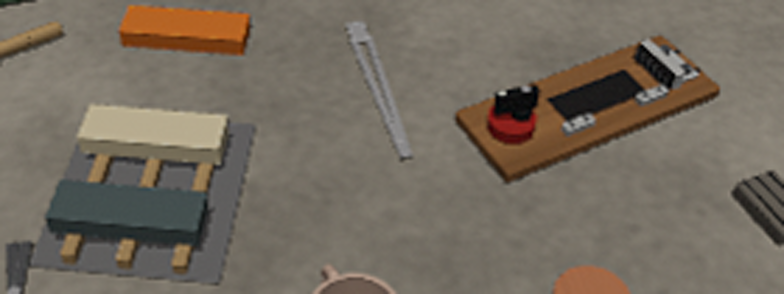

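View pics/side_crop.png

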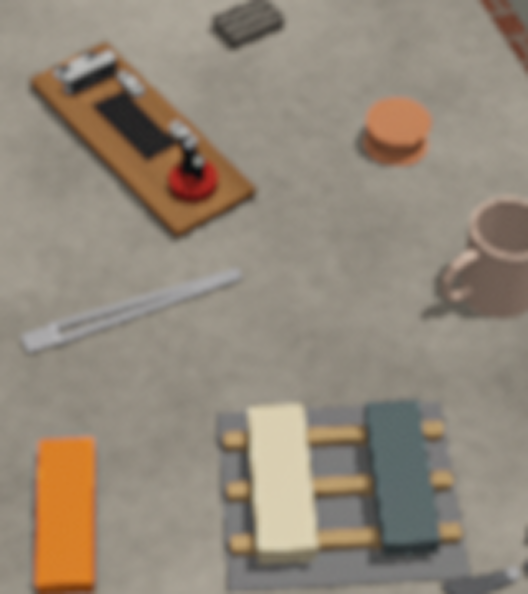

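```bash
python3 - <<'E'
from h import *
for n in ("scene","side"):
    z=np.load(n+"0.npz"); p,d=z["p"],z["d"]
    hsv=cv2.cvtColor(p,cv2.COLOR_RGB2HSV).astype(int)
    u,v,P=cloud(n,p,d)
    H=hsv[v,u]
    # cream
    m=(H[:,0]>14)&(H[:,0]<30)&(H[:,1]>25)&(H[:,1]<85)&(H[:,2]>150)&(np.hypot(P[:,0]-.5,P[:,1]+.25)<.12)&(P[:,2]>.03)
    top=m&(P[:,2]>.038)
    img=np.zeros(d.shape,np.uint8); img[v[top],u[top]]=1
    c=big(img); Q=onz(n,c[:,0].astype(float),.045)
    print(n,"stone",m.sum(),top.sum(),np.median(P[top,2]),cv2.minAreaRect((Q[:,:2]*1000).astype(np.float32)))
    # holder wood outline
    near=np.hypot(P[:,0]-.51,P[:,1]-.22)<.22
    m=near&(P[:,2]>.008)&(P[:,2]<.10)
    w=near&(H[:,0]>3)&(H[:,0]<20)&(H[:,1]>90)&(H[:,2]>60)
    img=np.zeros(d.shape,np.uint8); img[v[w],u[w]]=1
    img=cv2.morphologyEx(img,cv2.MORPH_CLOSE,np.ones((9,9)))
    c=big(img); cv2.imwrite(f"pics/{n}_wood.png",img*255)
    hull=cv2.convexHull(c)
    ap=cv2.approxPolyN(c,4) if hasattr(cv2,'approxPolyN') else None
    print("wood area",cv2.contourArea(c)); 
    if ap is not None:
        ap=ap.reshape(-1,2).astype(float);print(ap)
        print(onz(n,ap,.02)*1000)
        print(onz(n,ap,.00)*1000)
    red=near&((H[:,0]<6)|(H[:,0]>174))&(H[:,1]>150)&(H[:,2]>60)
    print("red",red.sum(),np.median(P[red],0), (P[red].min(0)+P[red].max(0))/2)
E
```

```text
scene stone 608 608 0.04582875262158692 ((495.7845764160156, -247.5398406982422), (148.447509765625, 49.760765075683594), 75.0142822265625)
wood area 1819.5
[[458. 193.]
 [381. 225.]
 [361. 200.]
 [437. 172.]]
[[511.25045108 385.23739365  20.        ]
 [605.96187988 109.79071826  20.        ]
 [497.54578777  75.44425515  20.        ]
 [404.39345907 357.12160037  20.        ]]
[[4.92163575e+02 3.99136677e+02 0.00000000e+00]
 [5.89275652e+02 1.16708262e+02 1.11022302e-13]
 [4.78111540e+02 8.14912204e+01 0.00000000e+00]
 [3.82598082e+02 3.70308233e+02 0.00000000e+00]]
red 136 [0.54409778 0.126352   0.03734887] [0.53470945 0.13586597 0.03993546]
side stone 739 724 0.04364038316233043 ((493.3053283691406, -251.15911865234375), (149.68125915527344, 49.88294219970703), 75.1352310180664)
wood area 1533.5
[[318. 168.]
 [293. 182.]
 [247. 134.]
 [272. 122.]]
[[592.35499375 102.30478896  20.        ]
 [491.44485415  67.22040792  20.        ]
 [397.14822326 346.34407444  20.        ]
 [502.25102202 381.96955915  20.        ]]
[[598.50433763 119.90505856   0.        ]
 [495.88670177  84.22701618   0.        ]
 [399.99448153 368.0737226    0.        ]
 [506.87572036 404.30202465   0.        ]]
red 106 [0.525647   0.11817653 0.0362628 ] [0.52854149 0.12714416 0.04785398]
```

Both views agree on the stone: about (494,-249) mm, long-axis yaw 75°, and size and height as given. The holder's yaw is about 108.7°, but its centre differs by 9 mm between the views, so I'll take a closer wrist look.

```bash
cat > go.py <<'E'
# print delta to a target: x y z yaw(of tool x)
import sys
from h import *
def delta(x,y,z,yaw,st=None):
    st=st or r.get_state()
    Rt=R.from_euler('xyz',st["eef_rot"],degrees=True).as_matrix()
    c=np.degrees(np.arctan2(Rt[1,0],Rt[0,0]))
    d=Rt.T@(np.array([x,y,z])-st["tcp_pos"])
    t=-np.radians((yaw-c+180)%360-180)
    print("t",round(st["time_s"],2),"tcp",st["tcp_pos"].round(4),"yaw",round(c,2),"tooldown",Rt[:,1].round(4),"F",st["contact_force"].round(2),"M",st["moment"].round(3),"w",round(st["gripper_width"],4),"j",st["joints"].round(1))
    print("delta tx ty tz",d.round(4),"turn",t.round(4))
if __name__=="__main__": delta(*map(float,sys.argv[1:5]))
E
python3 go.py 0.538 0.114 0.25 108.65
```

```text
t 0.15 tcp [0.2879 0.6102 0.2428] yaw 154.74 tooldown [-4.0e-04 -1.2e-03 -1.0e+00] F [0.95 0.24 0.68] M [ 0.023 -0.021 -0.003] w 0.0879 j [ 81.3  20.6   0.6  -0.  -70.1 -16.5]
delta tx ty tz [-0.4379 -0.0067  0.342 ] turn 0.8044
```

Emit:
{"name": "apply_moves", "arguments": {
  "deltas": [
    {"tx":-0.039,"tz":0.03,"turn":0.08},
    {"tx":-0.078,"tz":0.061,"turn":0.16},
    {"tx":-0.117,"tz":0.091,"turn":0.24},
    {"tx":-0.156,"tz":0.122,"turn":0.32},
    {"tx":-0.195,"tz":0.152,"turn":0.4}
  ]
}}

```text
invalid input at $.deltas[0]: expected keys tx, ty, tz, turn, gripper
```

```bash
python3 go.py 0.538 0.114 0.25 108.65
```

```text
t 0.15 tcp [0.2879 0.6102 0.2428] yaw 154.74 tooldown [-4.0e-04 -1.2e-03 -1.0e+00] F [0.95 0.24 0.68] M [ 0.023 -0.021 -0.003] w 0.0879 j [ 81.3  20.6   0.6  -0.  -70.1 -16.5]
delta tx ty tz [-0.4379 -0.0067  0.342 ] turn 0.8044
```

Emit:
{"name": "apply_moves", "arguments": {
  "deltas": [
    {"tx":-0.039,"ty":0,"tz":0.03,"turn":0.08,"gripper":0.075},
    {"tx":-0.078,"ty":0,"tz":0.061,"turn":0.16,"gripper":0.075},
    {"tx":-0.117,"ty":0,"tz":0.091,"turn":0.24,"gripper":0.075},
    {"tx":-0.156,"ty":0,"tz":0.122,"turn":0.32,"gripper":0.075},
    {"tx":-0.195,"ty":0,"tz":0.152,"turn":0.4,"gripper":0.075}
  ]
}}

```text
time_s: 0.65
tcp_pos: [0.3998, 0.3878, 0.2435]
eef_rot: [-90.0, 0.0, 131.7]
contact_force: [1.6, 0.3, 1.0]
gripper_width: 0.0751
```

```bash
python3 go.py 0.538 0.114 0.25 108.65
```

```text
t 0.65 tcp [0.3998 0.3878 0.2435] yaw 131.66 tooldown [-1.e-04 -2.e-04 -1.e+00] F [1.61 0.25 0.97] M [ 0.121 -0.171  0.078] w 0.0751 j [ 64.3   9.5 -14.4  -0.  -66.1 -22.6]
delta tx ty tz [-0.2964 -0.0065  0.0788] turn 0.4016
```

Emit:
{"name": "apply_moves", "arguments": {
  "deltas": [
    {"tx":-0.045,"ty":0,"tz":0.012,"turn":0.08,"gripper":0.075},
    {"tx":-0.09,"ty":0,"tz":0.024,"turn":0.16,"gripper":0.075},
    {"tx":-0.135,"ty":0,"tz":0.036,"turn":0.24,"gripper":0.075},
    {"tx":-0.18,"ty":0,"tz":0.048,"turn":0.32,"gripper":0.075},
    {"tx":-0.225,"ty":0,"tz":0.06,"turn":0.4,"gripper":0.075}
  ]
}}

```text
time_s: 1.15
tcp_pos: [0.5052, 0.1803, 0.2437]
eef_rot: [-90.0, -0.0, 108.7]
contact_force: [0.5, 0.6, -0.4]
gripper_width: 0.0749
```

```bash
python3 go.py 0.538 0.114 0.25 108.65
```

```text
t 1.15 tcp [0.5052 0.1803 0.2437] yaw 108.74 tooldown [ 2.e-04  2.e-04 -1.e+00] F [ 0.54  0.55 -0.44] M [ 0.113 -0.154  0.018] w 0.0749 j [ 40.6   7.5 -16.8  -0.  -65.7 -21.8]
delta tx ty tz [-0.0733 -0.0063 -0.0097] turn 0.0015
```

Emit:
{"name": "apply_moves", "arguments": {
  "deltas": [
    {"tx":-0.035,"ty":-0.005,"tz":-0.005,"turn":0,"gripper":0.075},
    {"tx":-0.075,"ty":-0.006,"tz":-0.01,"turn":0,"gripper":0.075},
    {"tx":-0.075,"ty":-0.006,"tz":-0.01,"turn":0,"gripper":0.075},
    {"tx":-0.075,"ty":-0.006,"tz":-0.01,"turn":0,"gripper":0.075}
  ]
}}

```text
time_s: 1.55
tcp_pos: [0.5387, 0.1134, 0.2493]
eef_rot: [-90.0, -0.0, 108.8]
contact_force: [-0.1, 0.1, -0.3]
gripper_width: 0.0751
```

```bash
cat > shot.py <<'E'
import sys
from h import *
import json
n,name=sys.argv[1:3]
st=r.get_state(); p,d=capture(n)
cv2.imwrite(f"pics/{name}.png",p[...,::-1]); np.savez(name+".npz",p=p,d=d,rot=st["eef_rot"],pos=st["tcp_pos"])
print(st["tcp_pos"],st["eef_rot"],st["qd"].round(2))
E
python3 shot.py wrist w1
```

```text
[0.53868503 0.11344727 0.24925369] [-8.99687730e+01 -5.45237262e-03  1.08767633e+02] [ 2.07 -0.33 -0.25  0.01  0.08 -0.39]
```

View pics/w1.png

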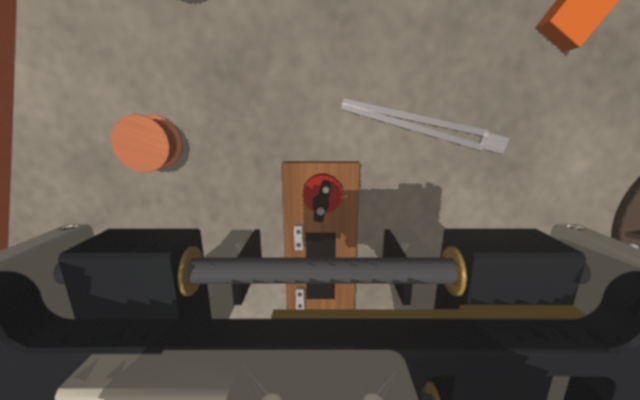

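The wrist view shows the holder's knob end. The wood end edge is at row ~162 and the side edges at columns ~284 and ~359. The red lobe is at (323,193), and the bar with its white dot leans slightly right, towards the top.

```bash
python3 - <<'E'
from h import *
z=np.load("w1.npz"); p,d=z["p"],z["d"]; st=dict(eef_rot=z["rot"],tcp_pos=z["pos"]); cp=campose("wrist",st)
cv2.imwrite("pics/w1c.png",cv2.resize(p[150:232,270:375,::-1],None,fx=7,fy=7,interpolation=cv2.INTER_CUBIC))
hsv=cv2.cvtColor(p,cv2.COLOR_RGB2HSV).astype(int)
wood=(hsv[...,0]>3)&(hsv[...,0]<20)&(hsv[...,1]>90)&(hsv[...,2]>50)
L=[];Rr=[];T=[]
for y in range(166,226):
    x=np.nonzero(wood[y,270:375])[0]+270
    if len(x): L.append((x.min()-.5,y)); Rr.append((x.max()+.5,y))
for x in range(290,354):
    y=np.nonzero(wood[150:180,x])[0]+150
    if len(y): T.append((x,y.min()-.5))
def fit(px,zz):
    Q=onz("wrist",px,zz,cp)[:,:2].astype(np.float32)
    vx,vy,x0,y0=cv2.fitLine(Q,cv2.DIST_HUBER,0,.01,.01).ravel(); return np.array([vx,vy]),np.array([x0,y0])
for zz in (.02,0):
  l,rr,t=fit(L,zz),fit(Rr,zz),fit(T,zz)
  for a in (l,rr,t): print(zz,np.degrees(np.arctan2(a[0][1],a[0][0]))%180,a[1]*1000)
  for a in (l,rr):
    A=np.c_[a[0],-t[0]]; s=np.linalg.solve(A,t[1]-a[1]); print("corner",(a[1]+a[0]*s[0])*1000)
u,v,P=cloud("wrist",p,d,cp)
m=(u>290)&(u<350)&(v>166)&(v<225)
H=hsv[v,u]
w=m&(H[:,0]>3)&(H[:,0]<20)&(H[:,1]>90); print("wood z",np.median(P[w,2]))
red=((hsv[...,0]<5)|(hsv[...,0]>174))&(hsv[...,1]>150)&(hsv[...,2]>60); red[:160]=0;red[225:]=0;red[:,:295]=0;red[:,350:]=0
bar=(hsv[...,2]<45); bar[:170]=0; bar[225:]=0; bar[:,:300]=0; bar[:,345:]=0
c=big(red); 
hull=cv2.convexHull(c); print("red px",cv2.minEnclosingCircle(c)); Q=onz("wrist",hull[:,0].astype(float),.0375,cp)
print("lobe circ",cv2.minEnclosingCircle((Q[:,:2]*1000).astype(np.float32)))
b=m&(P[:,2]>.06); print("bar pts",b.sum(),np.median(P[b,2]))
if b.sum()>10: print(cv2.minAreaRect((P[b,:2]*1000).astype(np.float32)), P[b].mean(0))
E
```

```text
0.02 108.69381 [581.80426 153.49059]
0.02 108.47164 [482.3105   122.045074]
0.02 18.854671 [551.9192   97.24576]
corner [595.7686  112.22003]
corner [496.8738   78.44816]
0 108.69379 [582.8261  159.46227]
0 108.47154 [477.94876 126.31524]
0 18.85432 [546.4319   98.50336]
corner [597.5462   115.958176]
corner [493.29993   80.359535]
wood z 0.01950980742141445
red px ((322.1770324707031, 193.28260803222656), 19.40519905090332)
lobe circ ((531.3326416015625, 131.70999145507812), 26.033639907836914)
bar pts 418 0.07504525430509912
((531.6083374023438, 133.9805450439453), (11.840209007263184, 47.457706451416016), 5.570412635803223) [0.53210877 0.13239811 0.07422582]
```

View pics/w1c.png

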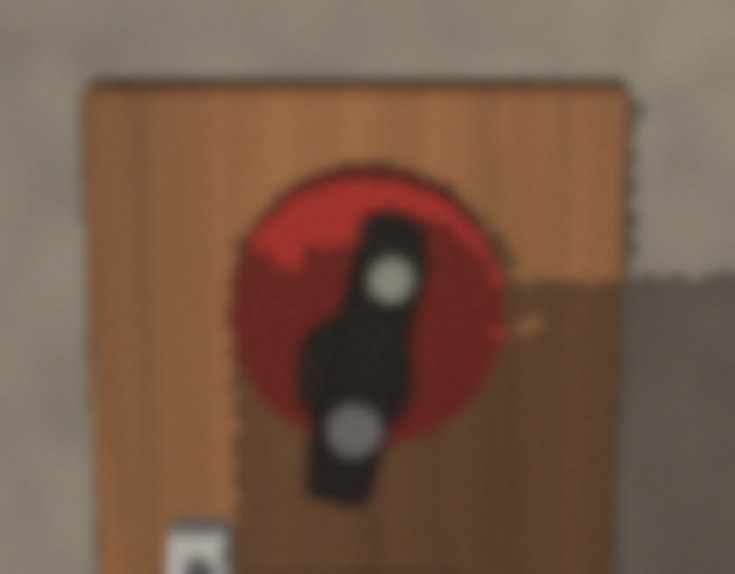

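The checks agree. Bar size and height match, and the knob axis comes out at about (530.5,142.5) by three routes (bar, lobe, corner). Holder yaw is about 108.65° and knob angle about 0.23. Next I'll go to the stone and take a look on the way.

```bash
python3 go.py 0.528 -0.124 0.2 75
```

```text
t 1.6 tcp [0.5385 0.1142 0.2493] yaw 108.85 tooldown [-5.e-04 -0.e+00 -1.e+00] F [-0.16 -0.15  0.39] M [ 0.089 -0.023 -0.003] w 0.0748 j [ 32.4   8.6 -14.6  -0.  -66.7 -13.5]
delta tx ty tz [-0.2221  0.0493  0.0868] turn 0.5908
```

Emit:
{"name": "apply_moves", "arguments": {
  "deltas": [
    {"tx":-0.044,"ty":0.01,"tz":0.017,"turn":0.118,"gripper":0.075},
    {"tx":-0.088,"ty":0.02,"tz":0.035,"turn":0.236,"gripper":0.075},
    {"tx":-0.132,"ty":0.03,"tz":0.052,"turn":0.354,"gripper":0.075},
    {"tx":-0.177,"ty":0.04,"tz":0.07,"turn":0.473,"gripper":0.075},
    {"tx":-0.222,"ty":0.049,"tz":0.087,"turn":0.591,"gripper":0.075}
  ]
}}

```text
time_s: 2.1
tcp_pos: [0.5279, -0.124, 0.2003]
eef_rot: [-90.0, -0.0, 74.9]
contact_force: [0.1, 0.9, 1.0]
gripper_width: 0.0747
```

Emit:
{"name": "apply_moves", "arguments": {
  "deltas": [
    {"tx":0,"ty":0,"tz":0,"turn":0,"gripper":0.075},
    {"tx":0,"ty":0,"tz":0,"turn":0,"gripper":0.075}
  ]
}}

```text
time_s: 2.3
tcp_pos: [0.528, -0.1239, 0.2002]
eef_rot: [-90.0, 0.0, 75.0]
contact_force: [0.4, -0.1, 0.5]
gripper_width: 0.075
```

```bash
python3 shot.py wrist w2; python3 - <<'E'
from h import *
z=np.load("w2.npz"); p,d=z["p"],z["d"]; st=dict(eef_rot=z["rot"],tcp_pos=z["pos"]); cp=campose("wrist",st)
hsv=cv2.cvtColor(p,cv2.COLOR_RGB2HSV).astype(int)
u,v,P=cloud("wrist",p,d,cp);H=hsv[v,u]
m=(H[:,0]>14)&(H[:,0]<30)&(H[:,1]>25)&(H[:,1]<95)&(np.hypot(P[:,0]-.495,P[:,1]+.25)<.1)&(P[:,2]>.038)&(P[:,2]<.055)
img=np.zeros(d.shape,np.uint8); img[v[m],u[m]]=1
c=big(img); Q=onz("wrist",c[:,0].astype(float),.045,cp)
print(cv2.boundingRect(c),np.median(P[m,2]),cv2.minAreaRect((Q[:,:2]*1000).astype(np.float32)))
E
```

```text
[ 0.52796744 -0.12387586  0.20020941] [-8.99581106e+01  9.70894390e-03  7.50177653e+01] [ 2.14 -0.66  0.58  0.07 -0.02  0.25]
(293, 0, 54, 141) 0.0441927740745261 ((500.06005859375, -235.97491455078125), (125.2602310180664, 49.63490676879883), 75.21604919433594)
```

View pics/w2.png

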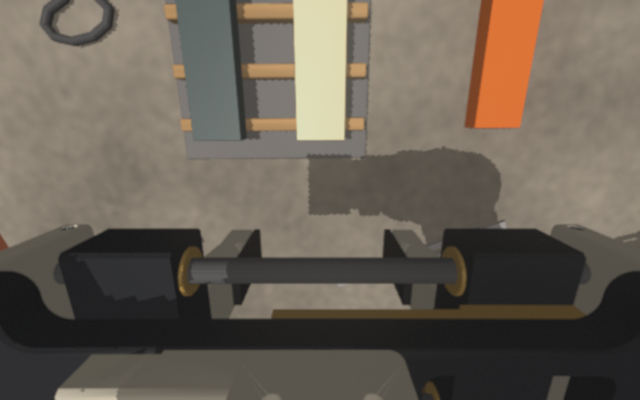

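The stone's near end is at row 141, and its centre works out to (497,-248) with yaw 75.2°. That agrees with the fixed cameras.

```bash
python3 go.py 0.4967 -0.2482 0.044 75.2
```

```text
t 2.35 tcp [ 0.5284 -0.1231  0.2006] yaw 75.11 tooldown [ 1.e-04  1.e-04 -1.e+00] F [-0.57  0.17  0.58] M [ 0.115 -0.117 -0.013] w 0.0754 j [  7.6  10.  -19.7  -0.  -60.3 -22.5]
delta tx ty tz [-0.1291  0.1566 -0.0015] turn -0.0016
```

Emit:
{"name": "apply_moves", "arguments": {
  "deltas": [
    {"tx":-0.043,"ty":0.02,"tz":0,"turn":-0.002,"gripper":0.075},
    {"tx":-0.086,"ty":0.04,"tz":-0.001,"turn":-0.002,"gripper":0.075},
    {"tx":-0.129,"ty":0.06,"tz":-0.001,"turn":-0.002,"gripper":0.075},
    {"tx":-0.129,"ty":0.085,"tz":-0.001,"turn":-0.002,"gripper":0.075},
    {"tx":-0.129,"ty":0.11,"tz":-0.001,"turn":-0.002,"gripper":0.075}
  ]
}}

```text
time_s: 2.85
tcp_pos: [0.4967, -0.2481, 0.0903]
eef_rot: [-90.1, -0.0, 75.2]
contact_force: [-0.3, 0.5, 0.1]
gripper_width: 0.0753
```

Emit:
{"name": "apply_moves", "arguments": {
  "deltas": [
    {"tx":0,"ty":0.02,"tz":0,"turn":0,"gripper":0.075},
    {"tx":0,"ty":0.036,"tz":0,"turn":0,"gripper":0.075},
    {"tx":0,"ty":0.046,"tz":0,"turn":0,"gripper":0.075},
    {"tx":0,"ty":0.046,"tz":0,"turn":0,"gripper":0.075}
  ]
}}

```text
time_s: 3.25
tcp_pos: [0.496, -0.2472, 0.0436]
eef_rot: [-89.9, 0.0, 75.3]
contact_force: [-0.6, -0.6, 0.3]
gripper_width: 0.0752
```

```bash
python3 go.py 0.4967 -0.2482 0.044 75.2
```

```text
t 3.25 tcp [ 0.496  -0.2472  0.0436] yaw 75.3 tooldown [-1.8e-03  3.0e-04 -1.0e+00] F [-0.56 -0.58  0.32] M [ 0.059  0.015 -0.005] w 0.0752 j [ -6.3  21.5 -28.2  -0.  -40.4  -8.4]
delta tx ty tz [-0.0007 -0.0004 -0.001 ] turn 0.0018
```

Emit:
{"name": "apply_moves", "arguments": {
  "deltas": [
    {"tx":0,"ty":0,"tz":0,"turn":0,"gripper":0.055},
    {"tx":0,"ty":0,"tz":0,"turn":0,"gripper":0.045},
    {"tx":0,"ty":0,"tz":0,"turn":0,"gripper":0.04},
    {"tx":0,"ty":0,"tz":0,"turn":0,"gripper":0.04},
    {"tx":0,"ty":0,"tz":0,"turn":0,"gripper":0.04}
  ],
  "newtons": 25
}}

```text
time_s: 3.75
tcp_pos: [0.4963, -0.2488, 0.0453]
eef_rot: [-90.1, -0.0, 75.2]
contact_force: [-0.8, 1.5, 5.9]
gripper_width: 0.05
```

Emit:
{"name": "apply_moves", "arguments": {
  "deltas": [
    {"tx":0,"ty":-0.01,"tz":0,"turn":0,"gripper":0.04},
    {"tx":0,"ty":-0.03,"tz":0,"turn":0,"gripper":0.04},
    {"tx":0,"ty":-0.06,"tz":0,"turn":0,"gripper":0.04},
    {"tx":0,"ty":-0.09,"tz":0,"turn":0,"gripper":0.04},
    {"tx":0,"ty":-0.12,"tz":0,"turn":0,"gripper":0.04}
  ]
}}

```text
time_s: 4.25
tcp_pos: [0.495, -0.2486, 0.1656]
eef_rot: [-89.9, -0.0, 75.1]
contact_force: [1.1, 0.0, -4.5]
gripper_width: 0.0499
```

```bash
python3 go.py 0.4967 0.2332 0.16 108.65; python3 - <<'E'
from h import *
h=np.radians(108.65); print(np.array([.5302,.1425])+.095*np.array([np.cos(h),np.sin(h)]))
E
```

```text
t 4.25 tcp [ 0.495  -0.2486  0.1656] yaw 75.13 tooldown [-1.5e-03  6.0e-04 -1.0e+00] F [ 1.07  0.05 -4.49] M [ 0.016 -0.249  0.011] w 0.0499 j [ -6.4  13.  -20.9  -0.  -56.2  -8.4]
delta tx ty tz [0.4661 0.0058 0.1219] turn -0.585
[0.4998203  0.23251152]
```

```bash
python3 go.py 0.4947 0.2328 0.16 108.65
```

```text
t 4.25 tcp [ 0.495  -0.2486  0.1656] yaw 75.13 tooldown [-1.5e-03  6.0e-04 -1.0e+00] F [ 1.07  0.05 -4.49] M [ 0.016 -0.249  0.011] w 0.0499 j [ -6.4  13.  -20.9  -0.  -56.2  -8.4]
delta tx ty tz [0.4652 0.0058 0.1238] turn -0.585
```

Emit:
{"name": "apply_moves", "arguments": {
  "deltas": [
    {"tx":0.02,"ty":0,"tz":0.005,"turn":-0.03,"gripper":0.04},
    {"tx":0.06,"ty":0,"tz":0.016,"turn":-0.08,"gripper":0.04},
    {"tx":0.105,"ty":0,"tz":0.027,"turn":-0.14,"gripper":0.04},
    {"tx":0.15,"ty":0,"tz":0.039,"turn":-0.2,"gripper":0.04},
    {"tx":0.195,"ty":0,"tz":0.051,"turn":-0.26,"gripper":0.04}
  ]
}}

```text
time_s: 4.75
tcp_pos: [0.4956, -0.0458, 0.1647]
eef_rot: [-90.0, -0.0, 90.1]
contact_force: [1.3, 0.2, -4.4]
gripper_width: 0.0501
```

```bash
python3 go.py 0.4947 0.2328 0.16 108.65
```

```text
t 4.75 tcp [ 0.4956 -0.0458  0.1647] yaw 90.14 tooldown [-7.e-04  2.e-04 -1.e+00] F [ 1.27  0.25 -4.37] M [ 0.126 -0.287 -0.031] w 0.0501 j [ 17.4   7.8 -27.6  -0.  -54.6 -17.2]
delta tx ty tz [2.786e-01 4.700e-03 2.000e-04] turn -0.3231
```

Emit:
{"name": "apply_moves", "arguments": {
  "deltas": [
    {"tx":0.045,"ty":0,"tz":0,"turn":-0.06,"gripper":0.04},
    {"tx":0.092,"ty":0,"tz":0,"turn":-0.12,"gripper":0.04},
    {"tx":0.14,"ty":0,"tz":0,"turn":-0.18,"gripper":0.04},
    {"tx":0.188,"ty":0,"tz":0,"turn":-0.24,"gripper":0.04},
    {"tx":0.235,"ty":0.005,"tz":0,"turn":-0.3,"gripper":0.04}
  ]
}}

```text
time_s: 5.25
tcp_pos: [0.4958, 0.1897, 0.1603]
eef_rot: [-90.0, -0.0, 107.4]
contact_force: [1.6, -0.5, -3.1]
gripper_width: 0.0497
```

Emit:
{"name": "apply_moves", "arguments": {
  "deltas": [
    {"tx":0.03,"ty":0.02,"tz":0.011,"turn":-0.023,"gripper":0.04},
    {"tx":0.042,"ty":0.04,"tz":0.015,"turn":-0.023,"gripper":0.04},
    {"tx":0.042,"ty":0.06,"tz":0.015,"turn":-0.023,"gripper":0.04},
    {"tx":0.042,"ty":0.06,"tz":0.015,"turn":-0.023,"gripper":0.04}
  ]
}}

```text
time_s: 5.65
tcp_pos: [0.4673, 0.2223, 0.0971]
eef_rot: [-89.7, 0.1, 108.6]
contact_force: [-1.0, -0.7, -3.9]
gripper_width: 0.0498
```

```bash
python3 go.py 0.4947 0.2328 0.06 108.65; python3 shot.py wrist w3;python3 shot.py side s3; python3 shot.py scene c3; python3 - <<'E'
import cv2,numpy as np
a=cv2.imread('pics/s3.png')[100:200,220:340];b=cv2.imread('pics/c3.png')[150:240,340:480]
cv2.imwrite('pics/s3c.png',cv2.resize(a,None,fx=4,fy=4,interpolation=2));cv2.imwrite('pics/c3c.png',cv2.resize(b,None,fx=5,fy=5,interpolation=2))
E
```

```text
t 5.65 tcp [0.4673 0.2223 0.0971] yaw 108.58 tooldown [-0.0047 -0.0038 -1.    ] F [-1.02 -0.72 -3.87] M [-0.076  0.059 -0.023] w 0.0498 j [ 47.2  14.5 -29.7  -0.1 -46.2 -28.5]
delta tx ty tz [ 0.0013  0.037  -0.0295] turn -0.0013
[0.46730276 0.22227088 0.09714419] [-89.67512442   0.12066616 108.5783497 ] [-1.17 -1.85  2.57  1.19 -3.03  0.13]
[0.46849922 0.22265181 0.09872777] [-8.98093091e+01  9.17417344e-02  1.08575360e+02] [-0.73 -1.52  1.97  0.96 -0.52 -0.  ]
[0.46945121 0.22310926 0.09979695] [-8.99404375e+01  4.37508296e-02  1.08561694e+02] [-0.52 -1.09  1.22  0.42  0.14  0.01]
```

View pics/w3.png

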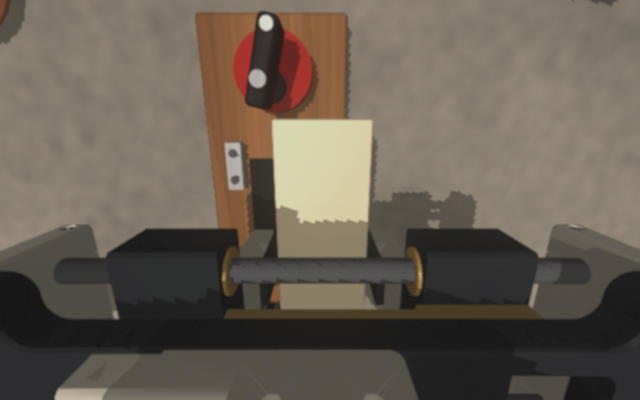

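View pics/c3c.png

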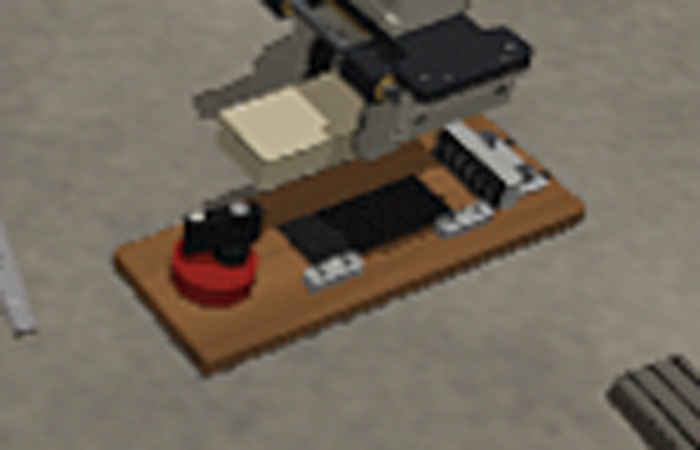

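View pics/s3c.png

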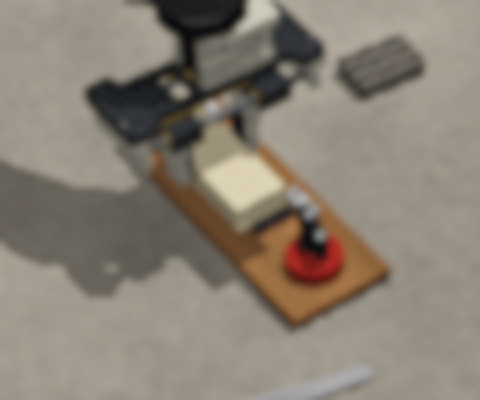

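The stone is held level and in line. I gave the last tz the wrong sign, so it is about 30 mm towards holder +y. I'll check where it sits in the grip and then correct.

```bash
python3 - <<'E'
from h import *
z=np.load("w3.npz"); p,d=z["p"],z["d"]; st=dict(eef_rot=z["rot"],tcp_pos=z["pos"]); cp=campose("wrist",st)
Rt=R.from_euler('xyz',z["rot"],degrees=True).as_matrix()
hsv=cv2.cvtColor(p,cv2.COLOR_RGB2HSV)
m=(hsv[...,0]>14)&(hsv[...,0]<34)&(hsv[...,1]>25)&(hsv[...,1]<110)&(hsv[...,2]>90)
m[:110]=0;m[205:]=0;m[:,:262]=0;m[:,382:]=0
c=big(m);x,y,w,h=cv2.boundingRect(c);print(x,y,w,h)
for y in (125,150,180,200):
    xs=np.nonzero(m[y])[0]; q=onz("wrist",[(xs.min()-.5,y),(xs.max()+.5,y)],z["pos"][2],cp); print(y,((q-z["pos"])@Rt*1000).round(1).tolist())
q=onz("wrist",[(290,119.5),(355,119.5)],z["pos"][2],cp);print(((q-z["pos"])@Rt*1000).round(1))
u,v,P=cloud("wrist",p,d,cp);k=m[v,u];print("top z-tcp",np.median(P[k,2])-z["pos"][2])
# plane tilt
A=np.c_[P[k],np.ones(k.sum())];Q=(P[k]-z["pos"])@Rt
print(np.linalg.lstsq(np.c_[Q[:,0],Q[:,2],np.ones(len(Q))],Q[:,1],rcond=None)[0])
E
python3 go.py 0.4947 0.2328 0.06 108.65
```

```text
271 110 111 95
125 [[-71.3, 0.0, -25.1], [-71.4, 0.3, 28.9]]
150 [[-59.3, -0.0, -25.1], [-59.3, 0.3, 29.6]]
180 [[-44.0, -0.1, -25.4], [-44.1, 0.3, 30.6]]
200 [[-33.4, -0.1, -25.3], [-33.4, 0.2, 31.2]]
[[-73.9   0.1 -15.5]
 [-73.9   0.2  15.9]]
top z-tcp -0.0010553925698477684
[0.05069494 1.08935677 0.01151733]
t 5.8 tcp [0.47   0.2234 0.1004] yaw 108.55 tooldown [ 5.e-04  1.e-04 -1.e+00] F [ 0.78 -0.54 -3.77] M [ 0.085 -0.09  -0.023] w 0.05 j [ 47.1  14.3 -29.4   0.  -46.3 -28.5]
delta tx ty tz [ 0.001   0.0404 -0.0264] turn -0.0018
```

Emit:
{"name": "apply_moves", "arguments": {
  "deltas": [
    {"tx":0.0,"ty":0,"tz":-0.013,"turn":-0.002,"gripper":0.04},
    {"tx":0.0,"ty":0.015,"tz":-0.026,"turn":-0.002,"gripper":0.04},
    {"tx":0.0,"ty":0.03,"tz":-0.026,"turn":-0.002,"gripper":0.04},
    {"tx":0.0,"ty":0.044,"tz":-0.026,"turn":-0.002,"gripper":0.04},
    {"tx":0.0,"ty":0.044,"tz":-0.026,"turn":-0.002,"gripper":0.04}
  ]
}}

```text
time_s: 6.3
tcp_pos: [0.4945, 0.2311, 0.0547]
eef_rot: [-89.9, 0.0, 108.6]
contact_force: [0.5, -1.0, -4.2]
gripper_width: 0.0499
```

```bash
python3 go.py 0.4947 0.2328 0.0455 108.65; python3 shot.py wrist w4
```

```text
t 6.3 tcp [0.4945 0.2311 0.0547] yaw 108.61 tooldown [-0.0014 -0.0012 -1.    ] F [ 0.53 -1.   -4.24] M [-0.016  0.062 -0.005] w 0.0499 j [ 45.6  20.  -28.7  -0.  -41.4 -27. ]
delta tx ty tz [ 0.0016  0.0092 -0.0007] turn -0.0007
[0.49451244 0.23108932 0.05470186] [-8.99019929e+01  4.18652992e-02  1.08611016e+02] [ 0.12 -1.72  1.12  0.62 -2.   -0.1 ]
```

View pics/w4.png

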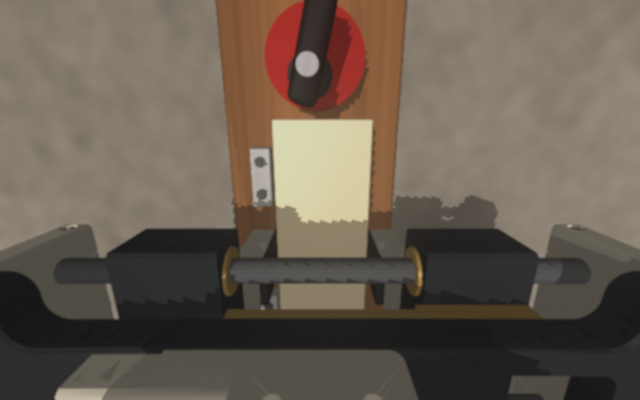

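The stone is just to the +y side of the lug (lug at columns 250–270, stone edge at 273). By the numbers its rear is about 5 mm clear of the lobe. Lowering.

Emit:
{"name": "apply_moves", "arguments": {
  "deltas": [
    {"tx":0.001,"ty":0.004,"tz":0,"turn":0,"gripper":0.04},
    {"tx":0.001,"ty":0.007,"tz":0,"turn":0,"gripper":0.04},
    {"tx":0.001,"ty":0.008,"tz":0,"turn":0,"gripper":0.04},
    {"tx":0.001,"ty":0.008,"tz":0,"turn":0,"gripper":0.04}
  ]
}}

```text
time_s: 6.75
tcp_pos: [0.4939, 0.2328, 0.0478]
eef_rot: [-90.0, -0.0, 108.7]
contact_force: [-0.6, -0.5, -5.0]
gripper_width: 0.0497
```

```bash
cat > hs.py <<'E'
from h import *
h=np.radians(108.65);X=np.array([np.cos(h),np.sin(h)]);Y=np.array([-X[1],X[0]]);O=np.array([.5,.2325])
st=r.get_state();q=st["tcp_pos"][:2]-O;F=st["contact_force"]
print("t",round(st["time_s"],2),"holder xy mm",(q@X*1000).round(2),(q@Y*1000).round(2),"z",st["tcp_pos"][2].round(4),"Fh",round(F[:2]@X,2),round(F[:2]@Y,2),"Fz",F[2].round(2),"M",st["moment"].round(3),"rot",st["eef_rot"].round(2),"w",round(st["gripper_width"],4),"|qd|",abs(st["qd"]).max().round(2))
E
python3 hs.py
```

```text
t 6.75 holder xy mm 2.24 5.66 z 0.0478 Fh -0.31 0.73 Fz -5.03 M [0.061 0.024 0.002] rot [-9.0010e+01 -1.0000e-02  1.0869e+02] w 0.0497 |qd| 0.19
```

Emit:
{"name": "apply_moves", "arguments": {
  "deltas": [
    {"tx":0,"ty":0.001,"tz":0,"turn":0,"gripper":0.04},
    {"tx":0,"ty":0.002,"tz":0,"turn":0,"gripper":0.04},
    {"tx":0,"ty":0.002,"tz":0,"turn":0,"gripper":0.04}
  ]
}}

```text
time_s: 7.05
tcp_pos: [0.4938, 0.2327, 0.0455]
eef_rot: [-90.0, 0.0, 108.7]
contact_force: [0.1, -0.4, -5.0]
gripper_width: 0.0495
```

Emit:
{"name": "apply_moves", "arguments": {
  "deltas": [
    {"tx":0,"ty":0.0005,"tz":0,"turn":0,"gripper":0.04},
    {"tx":0,"ty":0.0005,"tz":0,"turn":0,"gripper":0.04}
  ]
}}

```text
time_s: 7.25
tcp_pos: [0.4939, 0.2327, 0.0453]
eef_rot: [-90.0, 0.0, 108.7]
contact_force: [-1.5, -0.5, 0.2]
gripper_width: 0.0498
```

```bash
python3 hs.py
```

```text
t 7.25 holder xy mm 2.19 5.72 z 0.0453 Fh -0.0 1.62 Fz 0.24 M [-0.036  0.463  0.009] rot [-90.     0.   108.68] w 0.0498 |qd| 0.19
```

The bed takes the weight. Now I'll slide it towards the fence.

Emit:
{"name": "apply_moves", "arguments": {
  "deltas": [
    {"tx":0,"ty":0,"tz":-0.002,"turn":0,"gripper":0.04},
    {"tx":0,"ty":0,"tz":-0.003,"turn":0,"gripper":0.04},
    {"tx":0,"ty":0,"tz":-0.004,"turn":0,"gripper":0.04}
  ]
}}

```text
time_s: 7.55
tcp_pos: [0.4973, 0.2337, 0.0453]
eef_rot: [-89.9, 0.0, 108.7]
contact_force: [-5.9, -1.3, 5.9]
gripper_width: 0.0499
```

```bash
python3 hs.py
```

```text
t 7.55 holder xy mm 1.98 2.19 z 0.0453 Fh 0.64 5.97 Fz 5.87 M [-0.479  2.103 -0.019] rot [-8.9950e+01  2.0000e-02  1.0868e+02] w 0.0499 |qd| 1.26
```

Emit:
{"name": "apply_moves", "arguments": {
  "deltas": [
    {"tx":0,"ty":0,"tz":-0.0005,"turn":0,"gripper":0.04},
    {"tx":0,"ty":0,"tz":-0.001,"turn":0,"gripper":0.04}
  ]
}}

```text
time_s: 7.75
tcp_pos: [0.4982, 0.2339, 0.0453]
eef_rot: [-89.9, 0.0, 108.7]
contact_force: [-6.0, -2.1, 6.0]
gripper_width: 0.05
```

```bash
python3 hs.py
```

```text
t 7.75 holder xy mm 1.95 1.26 z 0.0453 Fh -0.09 6.36 Fz 5.98 M [-0.575  1.979  0.029] rot [-8.9940e+01  2.0000e-02  1.0867e+02] w 0.05 |qd| 0.55
```

Emit:
{"name": "apply_moves", "arguments": {
  "deltas": [
    {"tx":0,"ty":-0.0005,"tz":-0.0005,"turn":0,"gripper":0.04},
    {"tx":0,"ty":-0.0005,"tz":-0.001,"turn":0,"gripper":0.04}
  ]
}}

```text
time_s: 7.95
tcp_pos: [0.4996, 0.2347, 0.0454]
eef_rot: [-90.0, -0.0, 108.7]
contact_force: [-1.4, 0.0, -2.4]
gripper_width: 0.0497
```

```bash
python3 hs.py
```

```text
t 7.95 holder xy mm 2.21 -0.32 z 0.0454 Fh 0.47 1.35 Fz -2.44 M [-0.01   0.797 -0.013] rot [-89.99  -0.   108.67] w 0.0497 |qd| 0.62
```

Emit:
{"name": "apply_moves", "arguments": {
  "deltas": [
    {"tx":0,"ty":0,"tz":-0.0005,"turn":0,"gripper":0.04},
    {"tx":0,"ty":0,"tz":-0.0005,"turn":0,"gripper":0.04}
  ]
}}

```text
time_s: 8.15
tcp_pos: [0.4996, 0.2347, 0.0454]
eef_rot: [-89.9, 0.0, 108.7]
contact_force: [-4.8, 1.0, -0.5]
gripper_width: 0.0499
```

```bash
python3 hs.py
```

```text
t 8.15 holder xy mm 2.2 -0.37 z 0.0454 Fh 2.44 4.2 Fz -0.51 M [ 0.116  1.54  -0.114] rot [-8.9950e+01  1.0000e-02  1.0867e+02] w 0.0499 |qd| 0.25
```

Emit:
{"name": "apply_moves", "arguments": {
  "deltas": [
    {"tx":0,"ty":0,"tz":-0.0005,"turn":0,"gripper":0.04},
    {"tx":0,"ty":0,"tz":-0.0005,"turn":0,"gripper":0.04},
    {"tx":0,"ty":0,"tz":-0.0005,"turn":0,"gripper":0.04}
  ]
}}

```text
time_s: 8.45
tcp_pos: [0.4996, 0.2346, 0.0453]
eef_rot: [-89.9, 0.0, 108.7]
contact_force: [-6.9, -1.1, 1.2]
gripper_width: 0.05
```

```bash
python3 hs.py
```

```text
t 8.45 holder xy mm 2.15 -0.34 z 0.0453 Fh 1.14 6.87 Fz 1.24 M [ 0.19   2.424 -0.017] rot [-8.9910e+01  1.0000e-02  1.0866e+02] w 0.05 |qd| 0.11
```

It is stopped at y≈-0.3 with the force rising, which means fence contact. Next, slide to the end stop.

Emit:
{"name": "apply_moves", "arguments": {
  "deltas": [
    {"tx":0.001,"ty":0,"tz":0,"turn":0,"gripper":0.04},
    {"tx":0.002,"ty":0,"tz":0,"turn":0,"gripper":0.04},
    {"tx":0.003,"ty":0,"tz":0,"turn":0,"gripper":0.04},
    {"tx":0.004,"ty":0,"tz":0,"turn":0,"gripper":0.04}
  ]
}}

```text
time_s: 8.85
tcp_pos: [0.4988, 0.2373, 0.0454]
eef_rot: [-89.9, 0.1, 108.7]
contact_force: [-1.3, -5.8, 0.7]
gripper_width: 0.0496
```

```bash
python3 hs.py
```

```text
t 8.85 holder xy mm 4.9 -0.36 z 0.0454 Fh -5.04 3.06 Fz 0.7 M [-2.109  0.555 -0.069] rot [-8.9880e+01  1.0000e-01  1.0866e+02] w 0.0496 |qd| 0.97
```

Emit:
{"name": "apply_moves", "arguments": {
  "deltas": [
    {"tx":0.0005,"ty":0,"tz":0,"turn":0,"gripper":0.04},
    {"tx":0.001,"ty":0,"tz":0,"turn":0,"gripper":0.04}
  ]
}}

```text
time_s: 9.05
tcp_pos: [0.4985, 0.2382, 0.0454]
eef_rot: [-89.9, 0.1, 108.7]
contact_force: [-2.1, -5.7, 0.6]
gripper_width: 0.0499
```

```bash
python3 hs.py
```

```text
t 9.05 holder xy mm 5.9 -0.37 z 0.0454 Fh -4.71 3.81 Fz 0.64 M [-2.164  0.584  0.02 ] rot [-8.9880e+01  1.0000e-01  1.0866e+02] w 0.0499 |qd| 0.46
```

Emit:
{"name": "apply_moves", "arguments": {
  "deltas": [
    {"tx":0.0005,"ty":0,"tz":0,"turn":0,"gripper":0.04},
    {"tx":0.001,"ty":0,"tz":0,"turn":0,"gripper":0.04}
  ]
}}

```text
time_s: 9.25
tcp_pos: [0.4981, 0.2391, 0.0453]
eef_rot: [-89.9, 0.1, 108.7]
contact_force: [-2.0, -6.0, 0.7]
gripper_width: 0.0495
```

```bash
python3 hs.py
```

```text
t 9.25 holder xy mm 6.84 -0.34 z 0.0453 Fh -5.06 3.79 Fz 0.7 M [-2.101  0.52  -0.053] rot [-8.9880e+01  1.0000e-01  1.0866e+02] w 0.0495 |qd| 0.47
```

Emit:
{"name": "apply_moves", "arguments": {
  "deltas": [
    {"tx":0.0005,"ty":0,"tz":0,"turn":0,"gripper":0.04},
    {"tx":0.001,"ty":0,"tz":0,"turn":0,"gripper":0.04}
  ]
}}

```text
time_s: 9.45
tcp_pos: [0.4978, 0.24, 0.0453]
eef_rot: [-89.9, 0.1, 108.7]
contact_force: [-2.2, -6.6, 0.6]
gripper_width: 0.0499
```

```bash
python3 hs.py
```

```text
t 9.45 holder xy mm 7.85 -0.34 z 0.0453 Fh -5.58 4.25 Fz 0.64 M [-2.162  0.566 -0.052] rot [-8.9880e+01  1.0000e-01  1.0866e+02] w 0.0499 |qd| 0.55
```

Emit:
{"name": "apply_moves", "arguments": {
  "deltas": [
    {"tx":0.0005,"ty":0,"tz":0,"turn":0,"gripper":0.04},
    {"tx":0.001,"ty":0,"tz":0,"turn":0,"gripper":0.04}
  ]
}}

```text
time_s: 9.65
tcp_pos: [0.4975, 0.2408, 0.0453]
eef_rot: [-89.9, 0.1, 108.7]
contact_force: [0.2, -9.3, 1.4]
gripper_width: 0.0501
```

```bash
python3 hs.py
```

```text
t 9.65 holder xy mm 8.66 -0.33 z 0.0453 Fh -8.84 2.76 Fz 1.42 M [-3.062 -0.207 -0.007] rot [-89.88   0.12 108.66] w 0.0501 |qd| 0.54
```

Emit:
{"name": "apply_moves", "arguments": {
  "deltas": [
    {"tx":0.0005,"ty":0,"tz":0,"turn":0,"gripper":0.04},
    {"tx":0.001,"ty":0,"tz":0,"turn":0,"gripper":0.04}
  ]
}}

```text
time_s: 9.85
tcp_pos: [0.4975, 0.2411, 0.0454]
eef_rot: [-89.9, 0.2, 108.7]
contact_force: [2.7, -12.5, -0.6]
gripper_width: 0.0495
```

```bash
python3 hs.py
```

```text
t 9.85 holder xy mm 8.96 -0.35 z 0.0454 Fh -12.68 1.45 Fz -0.59 M [-4.361 -1.264 -0.01 ] rot [-89.86   0.17 108.67] w 0.0495 |qd| 0.49
```

The stop is felt: force rises from about 5 N of sliding friction to 12.7 N at x=9. I'll add a small nudge to the fence, then let go.

Emit:
{"name": "apply_moves", "arguments": {
  "deltas": [
    {"tx":0,"ty":0,"tz":-0.0005,"turn":0,"gripper":0.04},
    {"tx":-0.0003,"ty":0,"tz":-0.0007,"turn":0,"gripper":0.04},
    {"tx":-0.0003,"ty":0,"tz":-0.0007,"turn":0,"gripper":0.04}
  ]
}}

```text
time_s: 10.15
tcp_pos: [0.4975, 0.241, 0.0454]
eef_rot: [-89.8, 0.1, 108.7]
contact_force: [-1.8, -8.7, 3.6]
gripper_width: 0.0494
```

```bash
python3 hs.py
```

```text
t 10.15 holder xy mm 8.89 -0.39 z 0.0454 Fh -7.65 4.5 Fz 3.62 M [-3.106  0.807  0.016] rot [-89.81   0.15 108.65] w 0.0494 |qd| 0.09
```

Emit:
{"name": "apply_moves", "arguments": {
  "deltas": [
    {"tx":0,"ty":0,"tz":0,"turn":0,"gripper":0.052},
    {"tx":0,"ty":0,"tz":0,"turn":0,"gripper":0.055},
    {"tx":0,"ty":0,"tz":0,"turn":0,"gripper":0.06},
    {"tx":0,"ty":0,"tz":0,"turn":0,"gripper":0.062}
  ]
}}

```text
time_s: 10.55
tcp_pos: [0.4992, 0.2443, 0.046]
eef_rot: [-90.1, -0.0, 108.7]
contact_force: [-0.4, 0.1, -0.9]
gripper_width: 0.0608
```

```bash
python3 hs.py
```

```text
t 10.55 holder xy mm 11.4 -3.06 z 0.046 Fh 0.23 0.33 Fz -0.85 M [ 0.076 -0.002  0.008] rot [-9.011e+01 -4.000e-02  1.087e+02] w 0.0608 |qd| 0.21
```

Emit:
{"name": "apply_moves", "arguments": {
  "deltas": [
    {"tx":0,"ty":-0.01,"tz":0,"turn":0,"gripper":0.062},
    {"tx":0,"ty":-0.03,"tz":0,"turn":0,"gripper":0.062},
    {"tx":0.025,"ty":-0.07,"tz":0,"turn":0,"gripper":0.05},
    {"tx":0.05,"ty":-0.11,"tz":0,"turn":0,"gripper":0.05},
    {"tx":0.08,"ty":-0.15,"tz":0,"turn":0,"gripper":0.045}
  ]
}}

```text
time_s: 11.05
tcp_pos: [0.4726, 0.3197, 0.1984]
eef_rot: [-90.1, -0.0, 108.6]
contact_force: [0.3, 1.4, 0.8]
gripper_width: 0.0476
```

Emit:
{"name": "apply_moves", "arguments": {
  "deltas": [
    {"tx":0.02,"ty":0,"tz":0,"turn":0,"gripper":0.045},
    {"tx":0.02,"ty":0,"tz":0,"turn":0,"gripper":0.045}
  ]
}}

```text
time_s: 11.25
tcp_pos: [0.4663, 0.3411, 0.1982]
eef_rot: [-90.2, -0.2, 108.8]
contact_force: [-0.7, 0.3, -0.0]
gripper_width: 0.0447
```

```bash
python3 hs.py; python3 shot.py wrist w5; python3 go.py 0.5304 0.1425 0.12 95.6
```

```text
t 11.25 holder xy mm 113.67 -2.84 z 0.1982 Fh 0.52 0.57 Fz -0.02 M [-0.029  0.031  0.012] rot [-90.23  -0.17 108.82] w 0.0447 |qd| 3.09
[0.46634213 0.34111318 0.1981532 ] [-90.23371902  -0.16600338 108.81766897] [-1.81  0.98 -3.09 -0.48  0.18  1.89]
t 11.3 tcp [0.466  0.3395 0.1968] yaw 108.78 tooldown [ 0.0012  0.0019 -1.    ] F [-0.4  -0.05 -0.12] M [-0.066  0.071  0.009] w 0.0451 j [ 55.5  13.3 -15.9  -0.  -60.6 -36.7]
delta tx ty tz [-0.2073  0.0765  0.0026] turn 0.2301
```

View pics/w5.png

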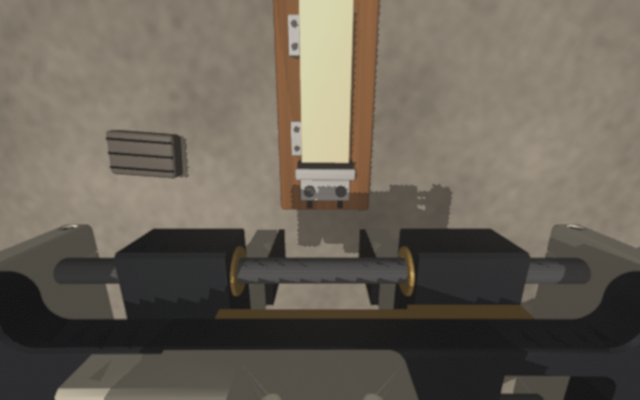

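The stone lies along both lugs (columns 290–300) and meets the black rubber stop face at row ~163. Moving to the knob.

Emit:
{"name": "apply_moves", "arguments": {
  "deltas": [
    {"tx":-0.045,"ty":0.0,"tz":0.001,"turn":0.05,"gripper":0.045},
    {"tx":-0.09,"ty":0.0,"tz":0.001,"turn":0.1,"gripper":0.045},
    {"tx":-0.135,"ty":0.02,"tz":0.002,"turn":0.15,"gripper":0.045},
    {"tx":-0.18,"ty":0.05,"tz":0.002,"turn":0.2,"gripper":0.04},
    {"tx":-0.207,"ty":0.076,"tz":0.002,"turn":0.23,"gripper":0.04}
  ]
}}

```text
time_s: 11.8
tcp_pos: [0.5309, 0.1385, 0.1191]
eef_rot: [-90.0, -0.0, 95.3]
contact_force: [0.6, 1.0, -1.0]
gripper_width: 0.0407
```

Emit:
{"name": "apply_moves", "arguments": {
  "deltas": [
    {"tx":0,"ty":0,"tz":0,"turn":0,"gripper":0.04},
    {"tx":0,"ty":0,"tz":0,"turn":0,"gripper":0.04}
  ]
}}

```text
time_s: 12.0
tcp_pos: [0.5305, 0.1397, 0.1188]
eef_rot: [-89.9, 0.1, 95.4]
contact_force: [0.8, 0.2, -0.7]
gripper_width: 0.0403
```

```bash
python3 go.py 0.5304 0.1425 0.067 95.6;  python3 shot.py scene c6; python3 shot.py side s6; python3 - <<'E'
import cv2,numpy as np
a=cv2.imread('pics/s6.png')[100:200,220:340];b=cv2.imread('pics/c6.png')[150:240,340:480]
cv2.imwrite('pics/s6c.png',np.hstack([cv2.resize(a,(384,320),interpolation=2),cv2.resize(b,(416,320),interpolation=2)]))
E
```

```text
t 12.0 tcp [0.5305 0.1397 0.1188] yaw 95.39 tooldown [-0.0018 -0.0015 -1.    ] F [ 0.84  0.22 -0.66] M [ 0.161 -0.107  0.019] w 0.0403 j [ 35.2  15.5 -24.7   0.  -50.  -29.8]
delta tx ty tz [ 0.0029  0.0518 -0.0002] turn -0.0037
[0.53051785 0.13968409 0.1187808 ] [-8.98901550e+01  7.66285922e-02  9.53870196e+01] [ 1.8  -1.28  1.84  0.36 -0.18 -0.19]
[0.53099266 0.14082914 0.1196388 ] [-8.99882599e+01  2.58691364e-02  9.54588367e+01] [ 1.27 -0.8   0.91  0.17 -0.07 -0.17]
```

View pics/s6c.png

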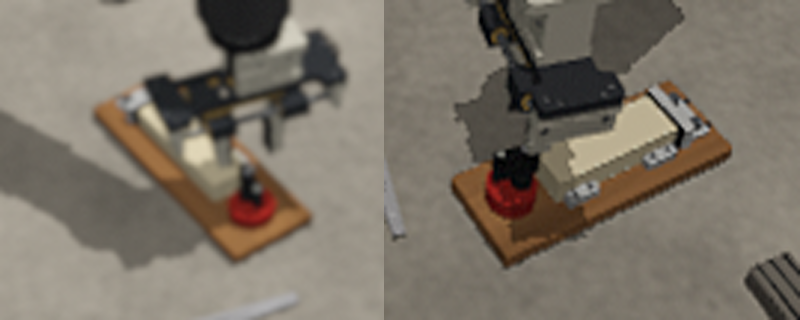

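```bash
python3 go.py 0.5304 0.1425 0.067 95.6
```

```text
t 12.1 tcp [0.5312 0.1416 0.1201] yaw 95.52 tooldown [ 8.e-04  2.e-04 -1.e+00] F [0.12 0.96 0.81] M [ 0.149  0.008 -0.004] w 0.04 j [ 35.4  15.4 -24.6   0.  -50.  -29.9]
delta tx ty tz [0.0009 0.0531 0.0008] turn -0.0015
```

Emit:
{"name": "apply_moves", "arguments": {
  "deltas": [
    {"tx":0.001,"ty":0.02,"tz":0,"turn":0,"gripper":0.04},
    {"tx":0.001,"ty":0.035,"tz":0,"turn":0,"gripper":0.04},
    {"tx":0.001,"ty":0.045,"tz":0,"turn":0,"gripper":0.04},
    {"tx":0.001,"ty":0.052,"tz":0,"turn":0,"gripper":0.04},
    {"tx":0.001,"ty":0.052,"tz":0,"turn":0,"gripper":0.04}
  ]
}}

```text
time_s: 12.6
tcp_pos: [0.5304, 0.1428, 0.0672]
eef_rot: [-90.0, 0.0, 95.5]
contact_force: [-0.0, -0.2, -0.3]
gripper_width: 0.0403
```

```bash
python3 go.py 0.5304 0.1425 0.067 95.6; python3 shot.py wrist w7
```

```text
t 12.6 tcp [0.5304 0.1428 0.0672] yaw 95.55 tooldown [-7.e-04 -4.e-04 -1.e+00] F [-0.   -0.2  -0.31] M [-0.003 -0.043  0.036] w 0.0403 j [ 35.5  19.2 -27.7  -0.  -43.1 -30. ]
delta tx ty tz [-0.0003  0.0002  0.    ] turn -0.001
[0.53037492 0.14276306 0.06715891] [-8.99600949e+01  2.13465367e-02  9.55455135e+01] [-0.12 -0.85  0.72  0.24 -1.08 -0.03]
```

View pics/w7.png

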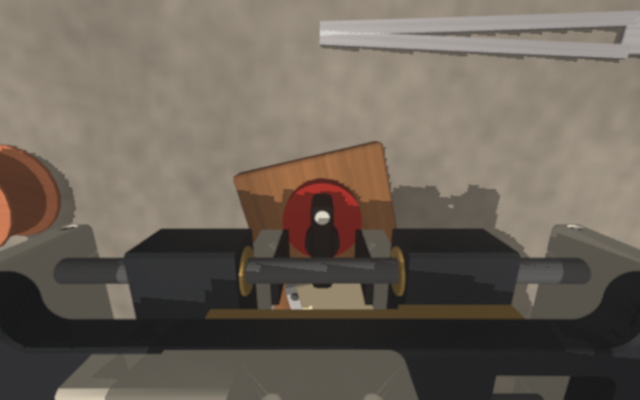

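The bar is centred between the fingers (column 322). Closing.

Emit:
{"name": "apply_moves", "arguments": {
  "deltas": [
    {"tx":0,"ty":0,"tz":0,"turn":0,"gripper":0.02},
    {"tx":0,"ty":0,"tz":0,"turn":0,"gripper":0.01},
    {"tx":0,"ty":0,"tz":0,"turn":0,"gripper":0.005},
    {"tx":0,"ty":0,"tz":0,"turn":0,"gripper":0.005},
    {"tx":0,"ty":0,"tz":0,"turn":0,"gripper":0.005}
  ],
  "newtons": 30
}}

```text
time_s: 13.15
tcp_pos: [0.5305, 0.1424, 0.0678]
eef_rot: [-90.0, -0.0, 95.5]
contact_force: [-2.5, 1.0, 3.4]
gripper_width: 0.0118
```

```bash
python3 hs.py; python3 go.py 0.5304 0.1425 0.067 95.6
```

```text
t 13.15 holder xy mm -95.1 -0.07 z 0.0678 Fh 1.81 2.08 Fz 3.4 M [0.289 0.857 0.034] rot [-89.99  -0.    95.5 ] w 0.0118 |qd| 0.1
t 13.15 tcp [0.5305 0.1424 0.0678] yaw 95.5 tooldown [-2.e-04  1.e-04 -1.e+00] F [-2.55  1.05  3.4 ] M [0.289 0.857 0.034] w 0.0118 j [ 35.5  19.2 -27.7  -0.  -43.2 -29.9]
delta tx ty tz [0.0001 0.0008 0.0001] turn -0.0017
```

Emit:
{"name": "apply_moves", "arguments": {
  "deltas": [
    {"tx":0,"ty":0,"tz":0,"turn":0.05,"gripper":0.005},
    {"tx":0,"ty":0,"tz":0,"turn":0.12,"gripper":0.005},
    {"tx":0,"ty":0,"tz":0,"turn":0.2,"gripper":0.005},
    {"tx":0,"ty":0,"tz":0,"turn":0.28,"gripper":0.005},
    {"tx":0,"ty":0,"tz":0,"turn":0.36,"gripper":0.005}
  ],
  "newtons": 55
}}

```text
time_s: 13.65
tcp_pos: [0.5301, 0.1424, 0.0678]
eef_rot: [-90.0, 0.0, 74.7]
contact_force: [-5.0, 1.3, 6.2]
gripper_width: 0.0117
```

```bash
python3 hs.py; python3 go.py 0.5304 0.1425 0.067 95.6
```

```text
t 13.65 holder xy mm -94.96 0.27 z 0.0678 Fh 2.8 4.32 Fz 6.24 M [0.664 1.655 0.187] rot [-8.996e+01  2.000e-02  7.471e+01] w 0.0117 |qd| 45.5
t 13.65 tcp [0.5301 0.1424 0.0678] yaw 74.71 tooldown [-7.e-04 -2.e-04 -1.e+00] F [-4.99  1.27  6.24] M [0.664 1.655 0.187] w 0.0117 j [ 35.5  19.2 -27.7  -0.  -43.2 -50.8]
delta tx ty tz [ 0.0001  0.0008 -0.0003] turn -0.3647
```

Mz reads 0.187 while turning, which matches the washer's 0.18. Continuing.

Emit:
{"name": "apply_moves", "arguments": {
  "deltas": [
    {"tx":0,"ty":0,"tz":0,"turn":0.09,"gripper":0.005},
    {"tx":0,"ty":0,"tz":0,"turn":0.18,"gripper":0.005},
    {"tx":0,"ty":0,"tz":0,"turn":0.27,"gripper":0.005},
    {"tx":0,"ty":0,"tz":0,"turn":0.36,"gripper":0.005},
    {"tx":0,"ty":0,"tz":0,"turn":0.45,"gripper":0.005}
  ]
}}

```text
time_s: 14.15
tcp_pos: [0.5298, 0.1426, 0.0678]
eef_rot: [-89.9, 0.0, 48.9]
contact_force: [-7.1, 4.0, 6.6]
gripper_width: 0.0115
```

Emit:
{"name": "apply_moves", "arguments": {
  "deltas": [
    {"tx":0,"ty":0,"tz":0,"turn":0.09,"gripper":0.005},
    {"tx":0,"ty":0,"tz":0,"turn":0.18,"gripper":0.005},
    {"tx":0,"ty":0,"tz":0,"turn":0.27,"gripper":0.005},
    {"tx":0,"ty":0,"tz":0,"turn":0.36,"gripper":0.005},
    {"tx":0,"ty":0,"tz":0,"turn":0.4,"gripper":0.005}
  ]
}}

```text
time_s: 14.65
tcp_pos: [0.5296, 0.1429, 0.0678]
eef_rot: [-89.9, 0.1, 26.0]
contact_force: [-8.2, 5.3, 6.7]
gripper_width: 0.0118
```

```bash
python3 hs.py; python3 go.py 0.5304 0.1425 0.067 95.6
```

```text
t 14.65 holder xy mm -94.36 0.62 z 0.0678 Fh 7.64 6.04 Fz 6.7 M [1.922 2.871 0.196] rot [-8.995e+01  6.000e-02  2.599e+01] w 0.0118 |qd| 20.14
t 14.65 tcp [0.5296 0.1429 0.0678] yaw 25.99 tooldown [-1.3e-03  4.0e-04 -1.0e+00] F [-8.16  5.31  6.7 ] M [1.922 2.871 0.196] w 0.0118 j [ 35.5  19.1 -27.7  -0.1 -43.2 -99.5]
delta tx ty tz [ 0.0006  0.0008 -0.0007] turn -1.2149
```

Emit:
{"name": "apply_moves", "arguments": {
  "deltas": [
    {"tx":-0.0004,"ty":-0.0005,"tz":0.0006,"turn":0.05,"gripper":0.005},
    {"tx":-0.0004,"ty":-0.0005,"tz":0.0006,"turn":0.1,"gripper":0.005},
    {"tx":-0.0004,"ty":-0.0005,"tz":0.0006,"turn":0.15,"gripper":0.005},
    {"tx":-0.0004,"ty":-0.0005,"tz":0.0006,"turn":0.18,"gripper":0.005},
    {"tx":-0.0004,"ty":-0.0005,"tz":0.0006,"turn":0.21,"gripper":0.005}
  ]
}}

```text
time_s: 15.15
tcp_pos: [0.5294, 0.1431, 0.0679]
eef_rot: [-90.0, 0.0, 14.1]
contact_force: [-4.0, 3.3, 1.4]
gripper_width: 0.0117
```

```bash
python3 hs.py
```

```text
t 15.15 holder xy mm -94.08 0.69 z 0.0679 Fh 4.39 2.74 Fz 1.4 M [1.445 1.253 0.201] rot [-8.997e+01  4.000e-02  1.407e+01] w 0.0117 |qd| 17.01
```

Emit:
{"name": "apply_moves", "arguments": {
  "deltas": [
    {"tx":0,"ty":0,"tz":0,"turn":0.02,"gripper":0.005},
    {"tx":0,"ty":0,"tz":0,"turn":0.04,"gripper":0.005}
  ]
}}

```text
time_s: 15.35
tcp_pos: [0.5294, 0.1432, 0.0679]
eef_rot: [-90.0, 0.0, 11.8]
contact_force: [-4.3, 3.6, 1.0]
gripper_width: 0.0117
```

```bash
python3 hs.py
```

```text
t 15.35 holder xy mm -94.03 0.68 z 0.0679 Fh 4.77 2.9 Fz 1.03 M [1.521 1.287 0.182] rot [-8.997e+01  4.000e-02  1.180e+01] w 0.0117 |qd| 11.35
```

Emit:
{"name": "apply_moves", "arguments": {
  "deltas": [
    {"tx":0,"ty":0,"tz":0,"turn":0.02,"gripper":0.005},
    {"tx":0,"ty":0,"tz":0,"turn":0.04,"gripper":0.005}
  ]
}}

```text
time_s: 15.55
tcp_pos: [0.5294, 0.1432, 0.0679]
eef_rot: [-90.0, 0.0, 9.5]
contact_force: [-3.5, 3.8, 0.1]
gripper_width: 0.0116
```

```bash
python3 hs.py
```

```text
t 15.55 holder xy mm -94.0 0.69 z 0.0679 Fh 4.75 2.14 Fz 0.08 M [1.558 1.353 0.226] rot [-8.997e+01  4.000e-02  9.520e+00] w 0.0116 |qd| 11.47
```

Emit:
{"name": "apply_moves", "arguments": {
  "deltas": [
    {"tx":0,"ty":0,"tz":0,"turn":0.02,"gripper":0.005},
    {"tx":0,"ty":0,"tz":0,"turn":0.04,"gripper":0.005}
  ]
}}

```text
time_s: 15.75
tcp_pos: [0.5294, 0.1432, 0.0679]
eef_rot: [-90.0, 0.0, 7.2]
contact_force: [-3.4, 4.3, 1.0]
gripper_width: 0.0118
```

```bash
python3 hs.py
```

```text
t 15.75 holder xy mm -93.97 0.67 z 0.0679 Fh 5.13 1.83 Fz 0.99 M [1.655 1.322 0.216] rot [-8.997e+01  4.000e-02  7.220e+00] w 0.0118 |qd| 11.42
```

Emit:
{"name": "apply_moves", "arguments": {
  "deltas": [
    {"tx":0,"ty":0,"tz":0,"turn":0.02,"gripper":0.005},
    {"tx":0,"ty":0,"tz":0,"turn":0.04,"gripper":0.005}
  ]
}}

```text
time_s: 15.95
tcp_pos: [0.5294, 0.1433, 0.0679]
eef_rot: [-90.0, 0.0, 4.9]
contact_force: [-4.2, 5.1, 1.2]
gripper_width: 0.0113
```

```bash
python3 hs.py
```

```text
t 15.95 holder xy mm -93.95 0.65 z 0.0679 Fh 6.13 2.33 Fz 1.18 M [1.771 1.37  0.19 ] rot [-8.997e+01  4.000e-02  4.930e+00] w 0.0113 |qd| 11.44
```

Emit:
{"name": "apply_moves", "arguments": {
  "deltas": [
    {"tx":0,"ty":0,"tz":0,"turn":0.02,"gripper":0.005},
    {"tx":0,"ty":0,"tz":0,"turn":0.03,"gripper":0.005}
  ]
}}

```text
time_s: 16.15
tcp_pos: [0.5294, 0.1433, 0.0679]
eef_rot: [-90.0, 0.0, 3.2]
contact_force: [-3.9, 4.3, 0.4]
gripper_width: 0.0116
```

```bash
python3 hs.py
```

```text
t 16.15 holder xy mm -93.88 0.62 z 0.0679 Fh 5.32 2.3 Fz 0.39 M [1.701 1.436 0.251] rot [-8.997e+01  4.000e-02  3.220e+00] w 0.0116 |qd| 5.15
```

Emit:
{"name": "apply_moves", "arguments": {
  "deltas": [
    {"tx":0,"ty":0,"tz":0,"turn":0.01,"gripper":0.005},
    {"tx":0,"ty":0,"tz":0,"turn":0.02,"gripper":0.005}
  ]
}}

```text
time_s: 16.35
tcp_pos: [0.5294, 0.1433, 0.0679]
eef_rot: [-90.0, 0.0, 2.1]
contact_force: [-3.6, 3.9, 0.7]
gripper_width: 0.0117
```

```bash
python3 hs.py
```

```text
t 16.35 holder xy mm -93.96 0.65 z 0.0679 Fh 4.79 2.16 Fz 0.72 M [1.683 1.425 0.419] rot [-8.997e+01  4.000e-02  2.110e+00] w 0.0117 |qd| 5.6
```

Emit:
{"name": "apply_moves", "arguments": {
  "deltas": [
    {"tx":0,"ty":0,"tz":0,"turn":0.01,"gripper":0.005},
    {"tx":0,"ty":0,"tz":0,"turn":0.02,"gripper":0.005}
  ]
}}

```text
time_s: 16.55
tcp_pos: [0.5294, 0.1433, 0.0679]
eef_rot: [-90.0, 0.0, 1.0]
contact_force: [-4.2, 4.4, 0.6]
gripper_width: 0.0115
```

```bash
python3 hs.py
```

```text
t 16.55 holder xy mm -93.96 0.66 z 0.0679 Fh 5.51 2.58 Fz 0.55 M [1.651 1.486 0.491] rot [-8.998e+01  5.000e-02  9.700e-01] w 0.0115 |qd| 5.71
```

Emit:
{"name": "apply_moves", "arguments": {
  "deltas": [
    {"tx":0,"ty":0,"tz":0,"turn":0.01,"gripper":0.005},
    {"tx":0,"ty":0,"tz":0,"turn":0.02,"gripper":0.005}
  ]
}}

```text
time_s: 16.75
tcp_pos: [0.5294, 0.1432, 0.0679]
eef_rot: [-90.0, 0.1, -0.2]
contact_force: [-3.4, 4.8, -0.1]
gripper_width: 0.0117
```

```bash
python3 hs.py
```

```text
t 16.75 holder xy mm -93.97 0.7 z 0.0679 Fh 5.61 1.7 Fz -0.06 M [1.61  1.371 0.594] rot [-8.999e+01  5.000e-02 -1.500e-01] w 0.0117 |qd| 5.66
```

Contact started near yaw 4° and the torque is now 0.59. That is 0.40 over the washer, which gives about 16 N (13.5–20). I'll let it settle and read again.

Emit:
{"name": "apply_moves", "arguments": {
  "deltas": [
    {"tx":0,"ty":0,"tz":0,"turn":0,"gripper":0.005},
    {"tx":0,"ty":0,"tz":0,"turn":0,"gripper":0.005}
  ]
}}

```text
time_s: 16.95
tcp_pos: [0.5294, 0.1433, 0.0679]
eef_rot: [-90.0, 0.0, -0.1]
contact_force: [-4.9, 3.8, 1.0]
gripper_width: 0.0116
```

```bash
python3 hs.py; python3 -c "
from h import *
print(r.get_state()['moment'])"
```

```text
t 16.95 holder xy mm -93.96 0.65 z 0.0679 Fh 5.18 3.44 Fz 1.05 M [1.643 1.423 0.497] rot [-8.998e+01  4.000e-02 -1.400e-01] w 0.0116 |qd| 0.08
[1.64296019 1.42339606 0.49711949]
```

Emit:
{"name": "apply_moves", "arguments": {
  "deltas": [
    {"tx":0,"ty":0,"tz":0,"turn":0.004,"gripper":0.005},
    {"tx":0,"ty":0,"tz":0,"turn":0.008,"gripper":0.005}
  ]
}}

```text
time_s: 17.15
tcp_pos: [0.5294, 0.1433, 0.0679]
eef_rot: [-90.0, 0.0, -0.6]
contact_force: [-4.0, 3.3, 0.2]
gripper_width: 0.0115
```

```bash
python3 hs.py
```

```text
t 17.15 holder xy mm -93.95 0.67 z 0.0679 Fh 4.38 2.76 Fz 0.2 M [1.655 1.368 0.639] rot [-8.998e+01  5.000e-02 -5.900e-01] w 0.0115 |qd| 2.28
```

Emit:
{"name": "apply_moves", "arguments": {
  "deltas": [
    {"tx":0,"ty":0,"tz":0,"turn":0,"gripper":0.013},
    {"tx":0,"ty":0,"tz":0,"turn":0,"gripper":0.018},
    {"tx":0,"ty":0,"tz":0,"turn":0,"gripper":0.026},
    {"tx":0,"ty":0,"tz":0,"turn":0,"gripper":0.034}
  ]
}}

```text
time_s: 17.55
tcp_pos: [0.5302, 0.1427, 0.0681]
eef_rot: [-90.0, -0.0, -0.7]
contact_force: [-0.7, 0.2, -0.4]
gripper_width: 0.0284
```

```bash
python3 hs.py
```

```text
t 17.55 holder xy mm -94.77 0.13 z 0.0681 Fh 0.45 0.6 Fz -0.37 M [ 0.036 -0.159  0.074] rot [-9.0e+01 -1.0e-02 -6.5e-01] w 0.0284 |qd| 0.07
```

Emit:
{"name": "apply_moves", "arguments": {
  "deltas": [
    {"tx":0,"ty":0,"tz":0,"turn":0,"gripper":0.034},
    {"tx":0,"ty":-0.01,"tz":0,"turn":0,"gripper":0.034},
    {"tx":0,"ty":-0.03,"tz":0,"turn":0,"gripper":0.034},
    {"tx":0,"ty":-0.07,"tz":0,"turn":0,"gripper":0.034},
    {"tx":0.03,"ty":-0.11,"tz":0,"turn":0,"gripper":0.034}
  ]
}}

```text
time_s: 18.05
tcp_pos: [0.5576, 0.1419, 0.18]
eef_rot: [-90.0, 0.1, -0.6]
contact_force: [2.7, 0.7, -0.1]
gripper_width: 0.0339
```

Emit:
{"name": "apply_moves", "arguments": {
  "deltas": [
    {"tx":0.04,"ty":-0.03,"tz":0.02,"turn":0,"gripper":0.04},
    {"tx":0.06,"ty":-0.06,"tz":0.04,"turn":0,"gripper":0.04},
    {"tx":0.06,"ty":-0.06,"tz":0.04,"turn":0,"gripper":0.04},
    {"tx":0.06,"ty":-0.06,"tz":0.04,"turn":0,"gripper":0.04}
  ]
}}

```text
time_s: 18.45
tcp_pos: [0.6208, 0.1821, 0.2388]
eef_rot: [-90.0, -0.0, -0.6]
contact_force: [-1.1, -0.6, -0.5]
gripper_width: 0.0398
```

```bash
python3 hs.py; python3 shot.py wrist w8; python3 shot.py scene c8;python3 - <<'E'
from h import *
z=np.load("w8.npz"); p,d=z["p"],z["d"]; st=dict(eef_rot=z["rot"],tcp_pos=z["pos"]); cp=campose("wrist",st)
u,v,P=cloud("wrist",p,d,cp)
h=np.radians(108.65);X=np.array([np.cos(h),np.sin(h)]);Y=np.array([-X[1],X[0]]);O=np.array([.5,.2325])
q=(P[:,:2]-O)*1000; hx,hy=q@X,q@Y
b=(P[:,2]>.06)&(P[:,2]<.085)&(np.hypot(hx+95,hy)<45); 
print("bar",b.sum(),cv2.minAreaRect(np.c_[hx,hy][b].astype(np.float32)))
hsv=cv2.cvtColor(p,cv2.COLOR_RGB2HSV)[v,u]
m=(hsv[:,0]>14)&(hsv[:,0]<34)&(hsv[:,1]>25)&(hsv[:,1]<110)&(P[:,2]>.038)&(P[:,2]<.055)&(abs(hy)<60)&(abs(hx)<120)
img=np.zeros(d.shape,np.uint8);img[v[m],u[m]]=1;c=big(img)
Q=onz("wrist",c[:,0].astype(float),.045,cp)[:,:2];Q=(Q-O)*1000
print("stone",cv2.minAreaRect(np.c_[Q@X,Q@Y].astype(np.float32)),np.median(P[m,2]))
E
```

```text
t 18.45 holder xy mm -86.36 -98.32 z 0.2388 Fh -0.26 1.24 Fz -0.48 M [ 0.035 -0.086 -0.029] rot [-8.995e+01 -5.000e-02 -6.400e-01] w 0.0398 |qd| 3.29
[0.62077255 0.182115   0.23883737] [-8.99507948e+01 -4.92334499e-02 -6.43931969e-01] [-0.03 -0.04 -3.29 -0.56  0.51  0.16]
[0.61986405 0.18155087 0.23787091] [-9.00031802e+01  4.58471606e-02 -6.47683962e-01] [-0.07 -0.06 -1.68 -0.03  0.32 -0.05]
bar 623 ((-91.53543853759766, 8.319437026977539), (47.56135559082031, 12.077741622924805), 72.02277374267578)
stone ((12.305290222167969, -1.2538776397705078), (155.50344848632812, 58.17619323730469), 0.24854084849357605) 0.04435436502394463
```

View pics/w8.png

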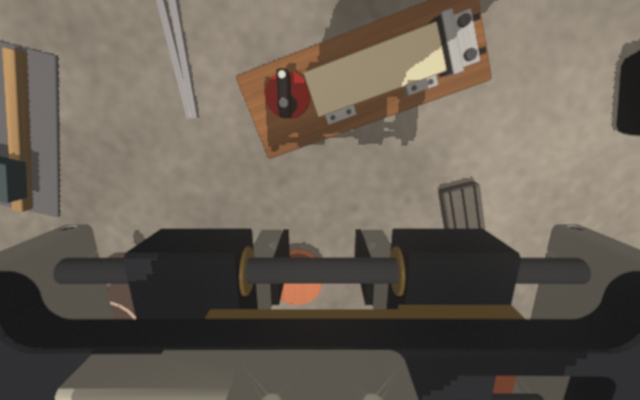

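View pics/c8.png

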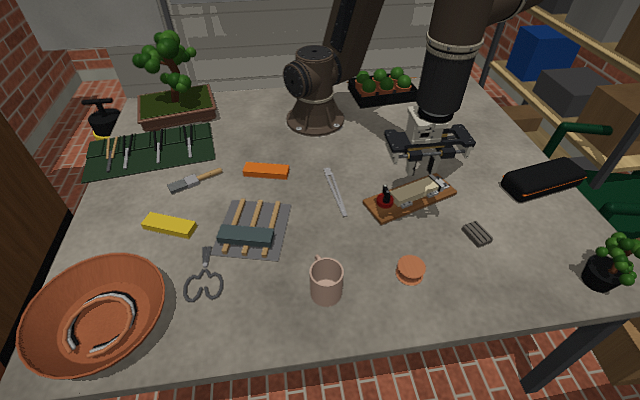

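The stone lies against the lugs and stop, the lobe bears on its end, and the bar reads about 108°. The dark stone and everything else visible have not moved, and the arm is clear.

```bash
python3 -c "
from plant import r
print(r.close_job())"
```

```text
the job is handed in; nothing more can be done
None
```

I placed the cream stone flat on the holder bed, felt it contact the fence lugs and then the end stop, and clamped it with the knob at an estimated 15–22 N before letting go. I handed the job in at about 18.5 s with the arm clear at z ≈ 0.24 m.

- **Placing:** At the fence the stone stopped moving while the force rose to about 7 N. At the stop, the force climbed from about 5 N of sliding friction to about 12.7 N. The wrist pictures show the stone along both lugs, against the rubber face, and turned by about 0.25° at most.
- **Clamping:** The torque rose from 0.19 N m while turning freely to 0.64 N m. At 0.02–0.03 N m per newton that is about 15–22 N, and roughly 12–20 N after the 2–3 N lost on letting go.
- **Disagreements:**
  - The camera put the knob at about 1.885 rad after release, against 1.905 commanded. That is within about 1° of measuring error, but it could mean a slightly larger loss than 2–3 N. I did not grip the knob again to check.
  - The last stone outline came out too large (155 × 58 mm) because the colour mask bled, so I did not use its size or centre.
- **Slip on the way:** One move with a wrong sign took the held stone about 30 mm sideways above the holder. I corrected it before lowering.

The last scene picture shows the coarse stone still on the rack and the other items where they were.

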